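# Scan specimen cups in a carousel reader

## Task

Scan the specimen cups in the bench reader: with the light shutter still closed, stand every cup from the brown tray upright on a blue pad of the carousel, one to a pad, then slide the yellow shutter tab from the red mark to its next click stop at the green mark. Wind the carousel by its red crank knob clockwise (seen from above) through a full turn until it meets its end stop, then slide the shutter back to the closed stop at the red mark. Last, stand all the cups back upright on the tray, leave the carousel at its end stop and the shutter closed, and do not disturb the white carton and the timer beside the work.

Things in the scene. Friction and masses are not known exactly. Their poses are not given: they have to be found in the camera images.
- cup_1_mid (a point): One of two or three identical specimen cups (a cup may be absent: None): white, round, flat-lidded, 55 mm tall, body 45 mm across up to 44 mm height, lid 49 mm across, 35 g; the point is its centre, 27.5 mm above its underside; z is up along the cup. It stands on the tray at the start.
- cup_2_mid (a point): Another of the specimen cups (a cup may be absent: None): white, round, flat-lidded, 55 mm tall, body 45 mm across up to 44 mm height, lid 49 mm across, 35 g; the point is its centre, 27.5 mm above its underside; z is up along the cup. It stands on the tray at the start.
- cup_3_mid (a point): Another of the specimen cups (a cup may be absent: None): white, round, flat-lidded, 55 mm tall, body 45 mm across up to 44 mm height, lid 49 mm across, 35 g; the point is its centre, 27.5 mm above its underside; z is up along the cup. It stands on the tray at the start.
- tray_top (a point): Centre of the flat upper face (14 mm above the counter) of the brown tray (loose, 0.6 kg), 120 mm along its x and 260 mm along its y, no rim.
- pad_1 (a point): Centre of one of three blue pads, flat circles 64 mm across flush with the upper face of the carousel, which is 40 mm above the counter; the pads lie 62 mm from the carousel's axis and turn with it. Pad 1 lies 90 degrees anticlockwise from the crank post, seen from above.
- pad_2 (a point): Centre of one of three blue pads, flat circles 64 mm across flush with the upper face of the carousel, which is 40 mm above the counter; the pads lie 62 mm from the carousel's axis and turn with it. Pad 2 lies opposite the crank post, seen from above.
- pad_3 (a point): Centre of one of three blue pads, flat circles 64 mm across flush with the upper face of the carousel, which is 40 mm above the counter; the pads lie 62 mm from the carousel's axis and turn with it. Pad 3 lies 90 degrees clockwise from the crank post, seen from above.
- carousel_axis (a point): Point on the vertical axis of the carousel at its upper face (40 mm above the counter). The carousel is a flat grey disc 210 mm across, without rim; the point's x axis points to the crank post and turns with the disc.
- crank_knob (a point): Centre of the red crank knob, an upright round knob 22 mm across and 40 mm tall (its top 146 mm above the counter), which spins freely on a 12 mm steel post standing on the carousel 62 mm from its axis. The knob is above the cups' tops (95 mm when they stand on the carousel), so a hand holding it passes over them and over the reader's head (85 mm).
- carousel (a joint): Turn of the carousel in rad, growing clockwise seen from above: 0 to 0.4 at the start, end stop at 7.0. It stays where it is left; about 2 N at the knob turn it.
- shutter_tab (a point): Centre of the yellow shutter tab, an upright block 14 mm wide along the sliding direction, 22 mm deep and 40 mm tall (its top 145 mm above the counter) on top of the dark shutter plate in front of the white reader head behind the carousel. The point's y axis is the direction in which the shutter opens, square to the line from the carousel's axis to the head. Red, green and orange dots on the head's top mark the stops.
- shutter (a joint): Travel of the shutter in m, growing to the left (along the point's +y): click stops at 0 (closed, red mark), 0.030 (open, green mark) and 0.060 (amber filter, orange mark); a spring detent of up to about 6 N pulls it into the nearest stop from nearly anywhere between.
- white_carton: Loose white carton, 61 x 91 x 66 mm, a bystander; origin under its centre.
- timer: Loose bench timer, 60 x 64 x 23 mm, a bystander; origin under its centre.
Mind the look-alikes: they are no part of the job. What is shaped like the part that bears cup_2_mid but turquoise is not meant.

How it is judged:
On the way, in this order (a step that is already met when the one before it is completed fails the run):
1. with the shutter closed, every cup stands upright on a blue pad of the carousel (centre within 16 mm of the pad's), released ((horizontal distance between cup_1_mid and pad_1 below 0.016 m or horizontal distance between cup_1_mid and pad_2 below 0.016 m or horizontal distance between cup_1_mid and pad_3 below 0.016 m) and z of cup_1_mid in the frame of carousel_axis between 0.02 and 0.035 m and angle between each of cup_1_mid, cup_2_mid, cup_3_mid's own z axis and vertical below 0.15 rad and (horizontal distance between cup_2_mid and pad_1 below 0.016 m or horizontal distance between cup_2_mid and pad_2 below 0.016 m or horizontal distance between cup_2_mid and pad_3 below 0.016 m) and z of cup_2_mid in the frame of carousel_axis between 0.02 and 0.035 m and (horizontal distance between cup_3_mid and pad_1 below 0.016 m or horizontal distance between cup_3_mid and pad_2 below 0.016 m or horizontal distance between cup_3_mid and pad_3 below 0.016 m) and z of cup_3_mid in the frame of carousel_axis between 0.02 and 0.035 m and value of joint shutter below 0.004 m and contact force between each of cup_1, cup_2, cup_3 and the fingers below 0.1 N), for 0.3 s.
2. the shutter rests at its middle (green) stop, within 4 mm, before the carousel has been turned (below 0.7 rad) (value of joint shutter between 0.026 and 0.034 m and velocity of joint shutter between -0.01 and 0.01 m/s and value of joint carousel below 0.7 rad), for 0.3 s.
3. with the shutter open, the carousel is turned clockwise a full turn to its end stop (above 6.85 rad), the cups upright on the pads within 16 mm (value of joint carousel above 6.85 rad and value of joint shutter between 0.026 and 0.034 m and (horizontal distance between cup_1_mid and pad_1 below 0.016 m or horizontal distance between cup_1_mid and pad_2 below 0.016 m or horizontal distance between cup_1_mid and pad_3 below 0.016 m) and z of cup_1_mid in the frame of carousel_axis between 0.02 and 0.035 m and angle between each of cup_1_mid, cup_2_mid, cup_3_mid's own z axis and vertical below 0.15 rad and (horizontal distance between cup_2_mid and pad_1 below 0.016 m or horizontal distance between cup_2_mid and pad_2 below 0.016 m or horizontal distance between cup_2_mid and pad_3 below 0.016 m) and z of cup_2_mid in the frame of carousel_axis between 0.02 and 0.035 m and (horizontal distance between cup_3_mid and pad_1 below 0.016 m or horizontal distance between cup_3_mid and pad_2 below 0.016 m or horizontal distance between cup_3_mid and pad_3 below 0.016 m) and z of cup_3_mid in the frame of carousel_axis between 0.02 and 0.035 m), for 0.2 s.
4. the shutter is closed again (within 4 mm), the cups still on the carousel's pads (centre within about 30 mm) (value of joint shutter below 0.004 m and velocity of joint shutter between -0.01 and 0.01 m/s and value of joint carousel above 6.85 rad and (distance between cup_1_mid and pad_1 below 0.042 m or distance between cup_1_mid and pad_2 below 0.042 m or distance between cup_1_mid and pad_3 below 0.042 m) and (distance between cup_2_mid and pad_1 below 0.042 m or distance between cup_2_mid and pad_2 below 0.042 m or distance between cup_2_mid and pad_3 below 0.042 m) and (distance between cup_3_mid and pad_1 below 0.042 m or distance between cup_3_mid and pad_2 below 0.042 m or distance between cup_3_mid and pad_3 below 0.042 m)), for 0.3 s.
At the end, for the whole second after the job is handed in: Every cup stands upright and at rest on the tray (its centre at least 5 mm inside the tray's edges), the shutter is closed within 4 mm and the carousel is within 0.15 rad of its end stop (x of cup_1_mid in the frame of tray_top between -0.055 and 0.055 m and y of cup_1_mid in the frame of tray_top between -0.125 and 0.125 m and z of cup_1_mid in the frame of tray_top between 0.02 and 0.035 m and angle between each of cup_1_mid, cup_2_mid, cup_3_mid's own z axis and vertical below 0.15 rad and linear speed of each of cup_1, cup_2, cup_3 below 0.03 m/s and x of cup_2_mid in the frame of tray_top between -0.055 and 0.055 m and y of cup_2_mid in the frame of tray_top between -0.125 and 0.125 m and z of cup_2_mid in the frame of tray_top between 0.02 and 0.035 m and x of cup_3_mid in the frame of tray_top between -0.055 and 0.055 m and y of cup_3_mid in the frame of tray_top between -0.125 and 0.125 m and z of cup_3_mid in the frame of tray_top between 0.02 and 0.035 m and value of joint shutter below 0.004 m and value of joint carousel above 6.85 rad); the robot touches nothing.
It fails at once if the white carton is pushed more than 30 mm (distance of white_carton from where it was at the start of the episode above 0.03 m).
It fails at once if the timer is pushed more than 30 mm (distance of timer from where it was at the start of the episode above 0.03 m).
Of cup_1, cup_2, cup_3 only 2 to 3 are there at a start; the rules pass over those that are not, and their reading is None.
At some moment in a run one of tray may be knocked a few centimetres aside while the robot is not near it.
It also fails if it takes over 210 s, if anything falls off the work surface, if the arm or the gripper's body presses on something with over 40 N, if the wrist force passes 120 N, or if a joint passes its speed limit or range.

## Robot

A 7-joint arm with a two-finger parallel gripper is mounted at the origin on a cart in front of the work surface, level with it; the furniture and walls round the work are solid. World frame = base frame: x ahead of the robot, y to its left, z up, the work surface at z = 0. Lengths are in m, angles in rad, forces in N, time in s.
With the tool pointing down it reaches from about 0.425 to 0.95 m from the base axis. Payload 4.7 kg.
Tool frame: the origin (TCP) lies on the centre line of the jaws, within the pads' length; the fingertips stand 11 mm ahead of it and the grasp point (between the pads) lies 8 mm behind it; z points along the fingers, y is the direction in which the jaws open and shut (so a half turn about z gives the same grasp; the last joint's range is limited). The gripper opens to 85 mm and grips with 20 to 120 N. Pads are 22 mm wide; open, the fingers measure 114 mm over their backs; the gripper's body (76 mm by 85 mm) begins 54 mm behind the grasp point. The pads swing forward as they close: fully open they stand 13 mm farther back than shut.
Start: joints at [1.103, 0.469, -0.049, 1.532, 0.024, 1.141, -0.082], TCP at [0.287, -0.611, 0.242] pointing down, gripper open.
Joint ranges: [-2.59, 2.59], [-0.33, 1.99], [-1.39, 1.29], [0.1, 2.45], [-1.04, 4.18], [0.21, 1.99], [-2.66, 2.66]. Speed limits (rad/s): [2.57, 2.57, 3.14, 3.14, 3.14, 3.14, 3.14].

## Interface

Orientations are given as a unit quaternion [x, y, z, w].
In Python, from bench import robot gives the robot as it stands. The module is installed in compiled form; this text tells all that it offers.
- The arm moves only by the tool move_arm, never from a script. Its argument "targets" is a list of rows, each a list of 7 numbers: the opening, from 0 (shut) to 1 (fully open), then the shift along the tool's x, y, z in mm, then the turn, a rotation vector about the tool's x, y, z in rad. In form: [[jaw, tx, ty, tz, ax, ay, az], ...]. A call has 1 to 10 rows; each row shifts and turns the commanded pose from where the row before left it, along the tool's axes as they then stand; what a row does not reach is not made up. A row lasts 1/12 s, in which the tool goes at most 41.7 mm and 7.16 degrees, less where a joint would pass 70% of its speed; a pose out of reach is approached as far as the arm can. A call with a gripper value outside its range is refused whole. The fingers move at their own pace and stop on an object; "squeeze" is the grip in N (left out, the last holds). Time passes only in rows, so rows that do not move let the fingers close. It gives the time, the measured TCP pose, the force and the opening at its end, in the units of the state.
- robot.read_state(): the state, without advancing time (a new reading comes with each control period).
- robot.get_image(name): name is "scene" or "top"; returns a dict with "image" (384x512x3 uint8, red, green, blue), "fovy" (degrees; the focal length in pixels is half the picture's height over the tangent of half this angle, whatever the lens; pixels are square), "cx", "cy" (the principal point, pixels), "extrinsics" (4x4, takes a point from camera to world coordinates). Camera axes: x right, y up, looking along -z (the intrinsics and any distortion apply to the point x, -y, -z); pixel columns grow to the right and rows downward; lengths in m; the calibration is good to about 2 mm. A picture is of the moment at which its call begins. There is no depth.
- robot.hand_in(): hands the job in, once; it reports no verdict.
The state is a dict: "time_s": time; "q": joint angles; "dq": joint speeds; "tau": joint torques, N m; "eef_pos": TCP position; "orientation": TCP orientation; "wrist_force": force on the tool from outside, world axes, zero at the start; "moment": the same for the moment, N m; "width": finger opening in m.
Only numpy, scipy, OpenCV 4.12 (cv2) and the standard library are available. Lean on these libraries where they do the work, as an engineer would, in place of code of your own. Each camera call takes 0.05 s, during which the arm holds its last target.

## Working session

There is one attempt and no reset: what is moved stays moved. The work goes in short steps, Python scripts to look and compute and a tool call to move; the robot and the scene stay as the last step left them, time stands still between calls to the robot, and variables do not carry over. Pictures are saved under pics/ and viewed, and the job is handed in when it is done.

Besides the shell and the picture viewer there is one more tool, called after "Emit:" as name(argument=value, ...), one argument or row to a line, values as JSON. move_arm: Moves the arm, as the interface text tells. Its arguments: {"type":"object","properties":{"targets":{"type":"array"},"squeeze":{"type":"number"}},"required":["targets"]}

```bash
mkdir -p pics; ls
python3 - <<'E'
from bench import robot
import cv2
s=robot.read_state();print({k:(v if not hasattr(v,'tolist') else v.tolist()) for k,v in s.items()})
for n in("scene","top"):
    d=robot.get_image(n);cv2.imwrite(f"pics/{n}0.png",d["image"][:,:,::-1])
    print(n,d["fovy"],d["cx"],d["cy"],d["extrinsics"],[k for k in d])
E
```

```text
pics
{'time_s': 0.0, 'q': [1.103089970690261, 0.4694461488621314, -0.0486016339952849, 1.5336919053004139, 0.024093534259448535, 1.1409775181377457, -0.08228334673332649], 'dq': [0.0010703646703041222, -0.0012913215839942271, -0.00019301761470407724, 0.0002865852377697887, -0.0010813239808563349, 0.0006342184665378541, 0.0031358640775451716], 'tau': [0.0002649582347657997, -51.03040337562561, -0.04612534074112773, -23.771016597747803, 0.010748799832072109, 0.007513884629588574, 2.6001582114076882e-05], 'eef_pos': [0.28655943506812087, -0.6105385882495087, 0.24125908780694807], 'orientation': [0.9760214561015734, 0.2176721817384786, -0.00024074456667790746, -0.0009383861830475716], 'wrist_force': [0.1745593750224115, -0.3887724157020546, -0.1031311663053968], 'moment': [0.0045414348317216035, 0.03232078229172581, 0.06844970387432543], 'width': 0.08548587617859572}
scene 50.62304488223717 266.43805233184526 201.17748976243712 [[-0.52373505  0.59323744 -0.61136809 -0.08055746]
 [-0.85162398 -0.3822463   0.35864238  0.40133395]
 [-0.0209331   0.70848931  0.70541101  0.8590021 ]
 [ 0.          0.          0.          1.        ]] ['image', 'fovy', 'cx', 'cy', 'extrinsics']
top 48.60187564602052 258.88698325333235 187.6684667051126 [[-0.01409872  0.99311176 -0.11631968  0.43638041]
 [-0.9997841  -0.01222557  0.01680126  0.01623135]
 [ 0.01526346  0.11653144  0.99306971  1.4300242 ]
 [ 0.          0.          0.          1.        ]] ['image', 'fovy', 'cx', 'cy', 'extrinsics']
```

View pics/scene0.png

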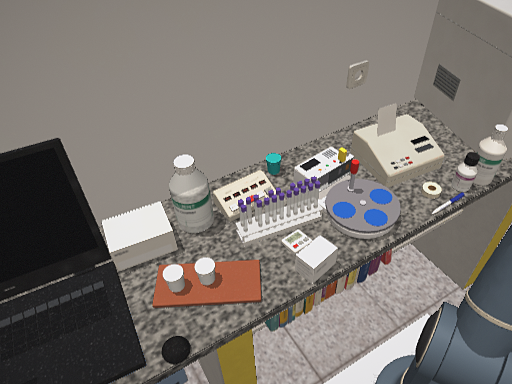

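View pics/top0.png

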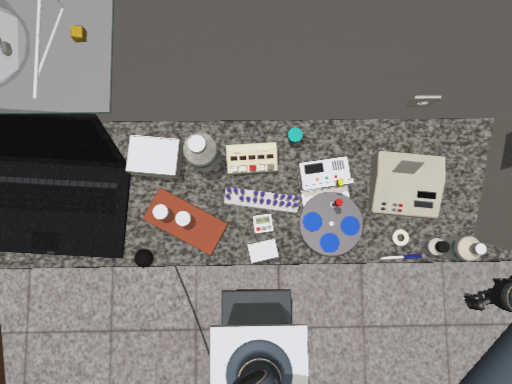

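Two white cups are on the brown tray (scene (173,278), (205,270); top (160,212), (183,219)). The turquoise cup (scene (273,163), top (295,135)) is the look-alike, so I'll leave it. Next I'll enlarge and measure.

```bash
cat > h.py <<'E'
import numpy as np,cv2
from bench import robot
from scipy.spatial.transform import Rotation as R
def cam(n):
    d=robot.get_image(n);im=d["image"];f=im.shape[0]/2/np.tan(np.radians(d["fovy"])/2)
    return dict(im=im[:,:,::-1].copy(),f=f,cx=d["cx"],cy=d["cy"],T=np.array(d["extrinsics"]))
def ray(c,u,v):
    p=np.array([(u-c["cx"])/c["f"],-(v-c["cy"])/c["f"],-1.]);return c["T"][:3,3],c["T"][:3,:3]@p
def onz(c,u,v,z):
    o,d=ray(c,u,v);return o+d*(z-o[2])/d[2]
def proj(c,P):
    p=c["T"][:3,:3].T@(np.array(P)-c["T"][:3,3]);return c["cx"]+c["f"]*p[0]/-p[2],c["cy"]-c["f"]*p[1]/-p[2]
def tri(c1,a,c2,b):
    o1,d1=ray(c1,*a);o2,d2=ray(c2,*b);A=np.stack([d1,-d2],1);t=np.linalg.lstsq(A,o2-o1,rcond=None)[0]
    p=o1+d1*t[0];q=o2+d2*t[1];return (p+q)/2,np.linalg.norm(p-q)
def blobs(m,amin=6):
    n,l,s,ce=cv2.connectedComponentsWithStats(m.astype(np.uint8));return [(int(s[i,4]),ce[i].round(2).tolist(),s[i,:4].tolist()) for i in range(1,n) if s[i,4]>=amin]
def hsv(c): return cv2.cvtColor(c["im"],cv2.COLOR_BGR2HSV)
def mask(c,lo,hi): return cv2.inRange(hsv(c),np.array(lo),np.array(hi))>0
def crop(c,x,y,w,h,k,name): cv2.imwrite(f"pics/{name}.png",cv2.resize(c["im"][y:y+h,x:x+w],None,fx=k,fy=k,interpolation=cv2.INTER_CUBIC))
E
python3 - <<'E'
from h import *
t=cam("top");s=cam("scene")
crop(t,290,110,110,160,3.7,"ct");crop(s,260,110,190,140,4,"cs")
a=t["im"][180:260,130:240];b=s["im"][240:310,140:280]
crop(t,130,180,110,80,5,"tt");crop(s,140,240,140,70,5,"ts")
for n,c in(("top",t),("scene",s)):
    print(n,"blue",[b for b in blobs(mask(c,(105,150,80),(130,255,255)),40)])
    print("yellow",blobs(mask(c,(25,150,120),(35,255,255)),3))
    print("red",blobs(mask(c,(0,180,100),(4,255,255))|mask(c,(176,180,100),(180,255,255)),3))
    print("brown",blobs(mask(c,(3,120,50),(15,255,220)),200))
E
```

```text
top blue [(269, [312.22, 221.32], [303, 212, 19, 19]), (269, [349.83, 225.39], [341, 216, 19, 19]), (269, [329.38, 242.21], [321, 233, 18, 19])]
yellow [(17, [339.88, 182.76], [338, 180, 5, 7])]
red [(13, [252.54, 167.23], [250, 166, 5, 4]), (30, [338.43, 202.2], [336, 200, 6, 6])]
brown [(2313, [187.63, 222.32], [143, 188, 84, 67])]
scene blue [(258, [380.43, 195.96], [370, 189, 22, 15]), (51, [456.88, 197.27], [450, 193, 14, 10]), (285, [343.72, 209.47], [333, 202, 23, 16]), (304, [375.26, 217.04], [364, 209, 24, 17])]
yellow [(22, [342.41, 149.27], [339, 147, 8, 5])]
red [(4, [407.0, 157.5], [406, 157, 3, 2]), (92, [354.17, 165.87], [351, 160, 8, 14]), (3, [410.0, 162.0], [409, 162, 3, 1]), (13, [251.69, 198.46], [251, 196, 3, 6]), (10, [295.1, 245.5], [293, 244, 5, 4])]
brown [(3512, [212.53, 285.49], [152, 260, 109, 48])]
```

View pics/ct.png

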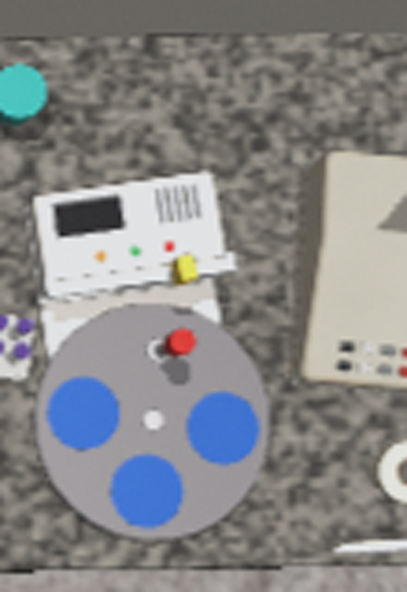

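View pics/cs.png

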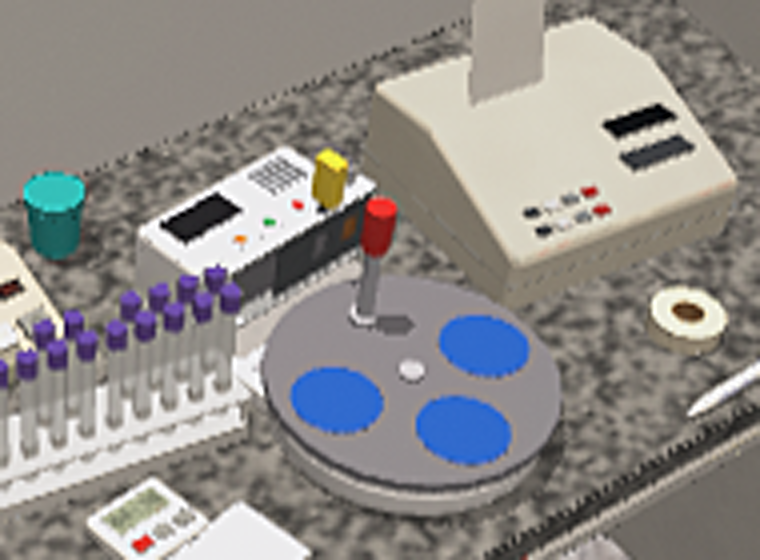

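View pics/tt.png

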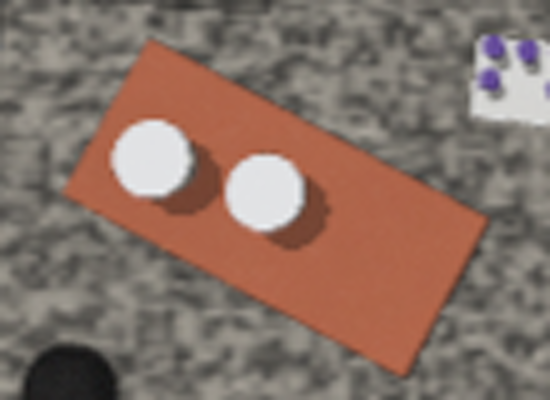

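View pics/ts.png

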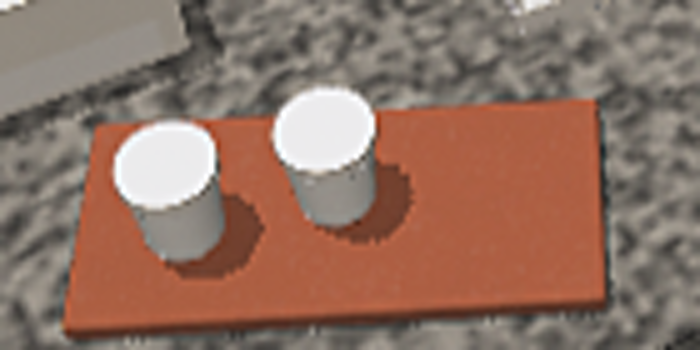

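```bash
cat > m.py <<'E'
from h import *
def whites(c,x,y,w,h,z,lo=200):
    g=np.zeros(c["im"].shape[:2],bool);sub=c["im"][y:y+h,x:x+w].min(2)>lo;g[y:y+h,x:x+w]=sub
    return [(a,ce,onz(c,*ce,z).round(4).tolist()) for a,ce,_ in blobs(g,30)]
def pads(c):
    return [onz(c,*b[1],0.04) for b in blobs(mask(c,(105,150,80),(130,255,255)),150)]
def tray(c):
    m=mask(c,(3,100,40),(15,255,230)).astype(np.uint8)
    m=cv2.morphologyEx(m,cv2.MORPH_CLOSE,np.ones((3,3)))
    cn=max(cv2.findContours(m,cv2.RETR_EXTERNAL,cv2.CHAIN_APPROX_NONE)[0],key=cv2.contourArea)
    P=np.array([onz(c,u,v,0.014)[:2] for u,v in cn[:,0]],np.float32)
    return cv2.minAreaRect(P)
E
python3 - <<'E'
from m import *
t=cam("top");s=cam("scene")
print("cups top",whites(t,140,190,60,40,.069));print("cups scene",whites(s,160,250,60,40,.069,225))
for c in(t,s):
    P=np.array(pads(c));print("pads",P.round(4).tolist())
    print("tray",tray(c))
print("knob top via top",onz(t,338.43,202.2,.146)); 
print("knob tri",tri(t,(338.43,202.2),s,(354.2,162)))
print("tab",onz(t,339.88,182.76,.14),tri(t,(339.88,182.76),s,(342.4,149.3)))
# centre white dot
print("axis",whites(t,322,217,20,14,.04,170))
d=robot.read_state();print(R.from_quat(d["orientation"]).as_matrix().round(3))
# bottle/other positions
for n,uv,z in(("laptop edge",(130,255),0),("bottle",(197,143),.2),("printer",(378,212),.0),("carton",(263,250),.066)):print(n,onz(t,*uv,z).round(3))
E
```

```text
cups top [(168, [159.83, 211.27], [0.5239, 0.3104, 0.069]), (166, [182.43, 218.01], [0.5014, 0.2383, 0.069])]
cups scene [(258, [204.35, 265.57], [0.4988, 0.2386, 0.069]), (261, [172.56, 272.57], [0.5208, 0.3109, 0.069])]
pads [[0.4863, -0.18, 0.04], [0.4715, -0.3029, 0.04], [0.4179, -0.234, 0.04]]
tray ((0.49458596110343933, 0.23933471739292145), (0.2597830891609192, 0.1196124330163002), 61.35268783569336)
pads [[0.4698, -0.3017, 0.04], [0.4845, -0.179, 0.04], [0.4157, -0.2328, 0.04]]
tray ((0.4891708493232727, 0.24187132716178894), (0.2581506371498108, 0.12484776973724365), 61.41893005371094)
knob top via top [ 0.53937012 -0.24647497  0.146     ]
knob tri (array([ 0.54000406, -0.24697031,  0.14185642]), np.float64(0.0009229669822725571))
tab [ 0.59958522 -0.2543155   0.14      ] (array([ 0.59915978, -0.25304025,  0.14493278]), np.float64(0.0006222442688320167))
axis []
[[ 0.905  0.425 -0.   ]
 [ 0.425 -0.905  0.001]
 [ 0.    -0.001 -1.   ]]
laptop edge [0.385 0.422 0.   ]
bottle [0.715 0.176 0.2  ]
printer [ 0.516 -0.409  0.   ]
carton [ 0.397 -0.017  0.066]
```

Two cups (cup_3, presumably, is absent). Plan: the cups go on pads 2 and 3, which are clear of the rack and head. First I'll turn the tool so the jaws close square to the cup row.

Emit:
move_arm(
  targets=[
    [1,0,0,-10,0,0,-0.12],
    [1,0,0,-10,0,0,-0.12],
    [1,0,0,-10,0,0,-0.12],
    [1,0,0,-10,0,0,-0.12],
    [1,0,0,-10,0,0,-0.12],
    [1,0,0,-10,0,0,-0.12],
    [1,0,0,-10,0,0,-0.12],
    [1,0,0,0,0,0,0],
  ],
  squeeze=30,
)

```text
time_s: 0.97
eef_pos: [0.2872, -0.6119, 0.3146]
orientation: [0.802, 0.597, -0.0, 0.002]
wrist_force: [-0.2, -0.4, 0.6]
width: 0.0856
```

```bash
cat > d.py <<'E'
from h import *
def st():
    s=robot.read_state();M=R.from_quat(s["orientation"]).as_matrix();return s,np.array(s["eef_pos"]),M
def delta(x,y,z):
    s,p,M=st();psi=np.arctan2(M[1,0],M[0,0])
    d=M.T@(np.array([x,y,z])-p)*1000
    print(f"t={s['time_s']:.1f} pos",p.round(4),"psi",round(np.degrees(psi),1),"tilt",round(np.degrees(np.arccos(min(1,-M[2,2]))),2),"w",round(s["width"],4),"F",np.round(s["wrist_force"],1));print("->",(x,y,z),"d tool mm",d.round(1))
E
python3 -c "
from d import *
delta(.50,-.15,.31);delta(.522,.311,.31)
t=cam('top');s=cam('scene')
print(blobs(mask(t,(120,60,50),(150,255,255)),3));print([b[1] for b in blobs(mask(s,(120,60,50),(150,255,255)),3)])
for i in ((335.7,176.5),(326.6,177.7),(317,179)): print(onz(t,*i,.085).round(4))
for i in ((260+297/4,110+205/4),(260+269/4,110+222/4),(260+239/4,110+240/4)): print(onz(s,*i,.085).round(4))
"
```

```text
t=1.0 pos [ 0.2872 -0.6119  0.3146] psi 73.4 tilt 0.24 w 0.0856 F [-0.2 -0.4  0.6]
-> (0.5, -0.15, 0.31) d tool mm [503.5  71.6   3.5]
t=1.0 pos [ 0.2872 -0.6119  0.3146] psi 73.4 tilt 0.24 w 0.0856 F [-0.2 -0.4  0.6]
-> (0.522, 0.311, 0.31) d tool mm [951.5 -39.3   2. ]
[(16, [228.5, 189.0], [227, 187, 4, 5]), (14, [235.21, 189.71], [234, 188, 4, 5]), (12, [242.0, 190.5], [241, 189, 3, 4]), (13, [255.62, 192.38], [254, 191, 4, 4]), (16, [262.31, 193.19], [261, 191, 4, 5]), (16, [275.69, 194.94], [274, 193, 4, 5]), (14, [227.71, 195.5], [226, 194, 4, 4]), (13, [282.38, 195.62], [281, 194, 4, 4]), (14, [289.5, 196.5], [288, 195, 4, 4]), (12, [241.0, 197.5], [240, 196, 3, 4]), (13, [247.85, 198.46], [246, 197, 4, 4]), (14, [296.29, 197.5], [295, 196, 4, 4]), (13, [254.62, 199.38], [253, 198, 4, 4]), (14, [261.5, 200.29], [260, 199, 4, 4]), (12, [268.25, 200.67], [267, 199, 4, 4]), (12, [275.0, 201.5], [274, 200, 3, 4]), (15, [281.6, 202.6], [280, 201, 4, 4]), (12, [288.5, 203.67], [287, 202, 4, 4]), (13, [295.38, 204.38], [294, 203, 4, 4])]
[[302.88, 186.18], [275.94, 194.36], [257.42, 200.53], [248.06, 200.09], [266.17, 200.72], [241.81, 205.28]]
[ 0.6269 -0.2532  0.085 ]
[ 0.6234 -0.2238  0.085 ]
[ 0.6196 -0.1929  0.085 ]
[ 0.6244 -0.2507  0.085 ]
[ 0.6201 -0.2212  0.085 ]
[ 0.6158 -0.1904  0.085 ]
```

Emit:
move_arm(
  targets=[
    [1,36,5,0,0,0,0],
    [1,36,5,0,0,0,0],
    [1,36,5,0,0,0,0],
    [1,36,5,0,0,0,0],
    [1,36,5,0,0,0,0],
    [1,36,5,0,0,0,0],
    [1,36,5,0,0,0,0],
    [1,36,5,0,0,0,0],
    [1,36,5,0,0,0,0],
    [1,36,5,0,0,0,0],
  ],
)

```text
time_s: 1.9
eef_pos: [0.4382, -0.2788, 0.3115]
orientation: [0.803, 0.595, -0.0, -0.001]
wrist_force: [1.0, -0.2, -0.4]
width: 0.0857
```

Emit:
move_arm(
  targets=[
    [1,36,5,0,0,0,0],
    [1,36,5,0,0,0,0],
    [1,36,5,0,0,0,0],
    [1,36,5,0,0,0,0],
    [1,36,-9,0,0,0,0],
    [1,36,-9,0,0,0,0],
    [1,36,-9,0,0,0,0],
    [1,36,-9,0,0,0,0],
    [1,36,-9,0,0,0,0],
    [1,36,-9,0,0,0,0],
  ],
)

```text
time_s: 2.73
eef_pos: [0.5087, 0.0754, 0.3116]
orientation: [0.803, 0.595, -0.001, -0.0]
wrist_force: [0.9, -0.5, -0.7]
width: 0.0857
```

```bash
python3 -c "
from d import *
delta(.522,.311,.12)"
```

```text
t=2.7 pos [0.5087 0.0754 0.3116] psi 73.1 tilt 0.07 w 0.0857 F [ 0.9 -0.5 -0.7]
-> (0.522, 0.311, 0.12) d tool mm [229.4 -55.6 191.4]
```

Emit:
move_arm(
  targets=[
    [1,33,-8,0,0,0,0],
    [1,33,-8,0,0,0,0],
    [1,33,-8,0,0,0,0],
    [1,33,-8,0,0,0,0],
    [1,33,-8,30,0,0,0],
    [1,31,-8,35,0,0,0],
    [1,20,-5,35,0,0,0],
    [1,0,0,35,0,0,0],
    [1,0,0,30,0,0,0],
    [1,0,0,0,0,0,0],
  ],
)

```text
time_s: 3.57
eef_pos: [0.5165, 0.2866, 0.1467]
orientation: [0.803, 0.596, -0.007, -0.001]
wrist_force: [-0.6, -0.8, 0.5]
width: 0.0851
```

```bash
python3 -c "
from m import *
from d import *
delta(.522,.311,.031)
t=cam('top');s=cam('scene');print(tray(t),tray(s))
crop(s,110,190,180,130,4,'g1')"
```

```text
t=3.6 pos [0.5165 0.2866 0.1467] psi 73.2 tilt 0.8 w 0.0851 F [-0.6 -0.8  0.5]
-> (0.522, 0.311, 0.031) d tool mm [ 26.1  -0.6 115.4]
((0.500298261642456, 0.21889916062355042), (0.22967703640460968, 0.09260860830545425), 60.46564483642578) ((0.4892115592956543, 0.2418491393327713), (0.2581506371498108, 0.12475503236055374), 61.41893005371094)
```

View pics/g1.png

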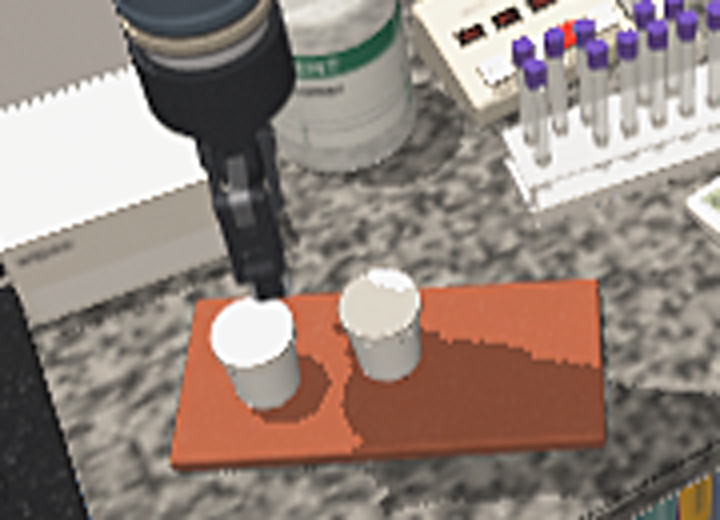

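The gripper is above and to the right of cup A (scene about (173,276)), and the tray hasn't moved. Aligning.

Emit:
move_arm(
  targets=[
    [1,13,0,0,0,0,0],
    [1,13,0,0,0,0,0],
    [1,0,0,15,0,0,0],
    [1,0,0,15,0,0,0],
    [1,0,0,0,0,0,0],
  ],
)

```text
time_s: 4.08
eef_pos: [0.5279, 0.3153, 0.1235]
orientation: [0.802, 0.597, -0.0, -0.0]
wrist_force: [-0.2, -1.3, 0.4]
width: 0.0853
```

```bash
python3 -c "
from m import *
from d import *
delta(.522,.311,.031)
t=cam('top');crop(t,120,170,120,90,5,'g2')
print(whites(cam('scene'),140,250,80,40,.069,190))"
```

```text
t=4.1 pos [0.5279 0.3153 0.1235] psi 73.3 tilt 0.04 w 0.0853 F [-0.2 -1.3  0.4]
-> (0.522, 0.311, 0.031) d tool mm [-5.8 -4.4 92.5]
[(278, [204.29, 265.14], [0.5, 0.2382, 0.069]), (219, [173.69, 273.13], [0.5179, 0.3092, 0.069])]
```

View pics/g2.png

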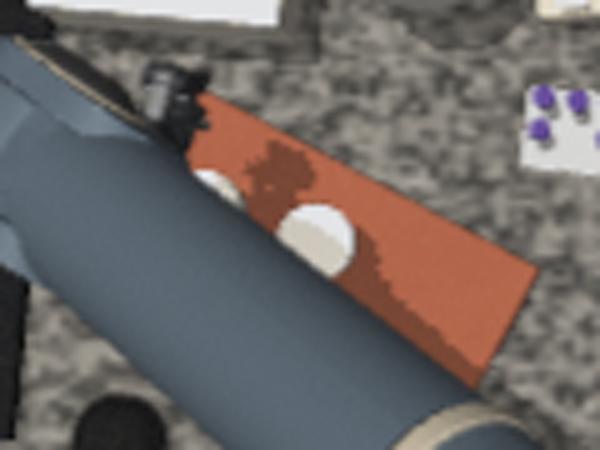

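Emit:
move_arm(
  targets=[
    [1,-6,-4,20,0,0,0],
    [1,0,0,20,0,0,0],
    [1,0,0,0,0,0,0],
    [1,0,0,0,0,0,0],
  ],
)

```text
time_s: 4.52
eef_pos: [0.5229, 0.3102, 0.0849]
orientation: [0.803, 0.597, 0.0, -0.0]
wrist_force: [-0.6, 0.2, -0.4]
width: 0.0856
```

```bash
python3 -c "
from m import *
from d import *
delta(.522,.311,.031)
crop(cam('scene'),140,220,110,80,6,'g3')"
```

```text
t=4.5 pos [0.5229 0.3102 0.0849] psi 73.3 tilt 0.04 w 0.0856 F [-0.6  0.2 -0.4]
-> (0.522, 0.311, 0.031) d tool mm [ 0.5 -1.1 53.9]
```

View pics/g3.png

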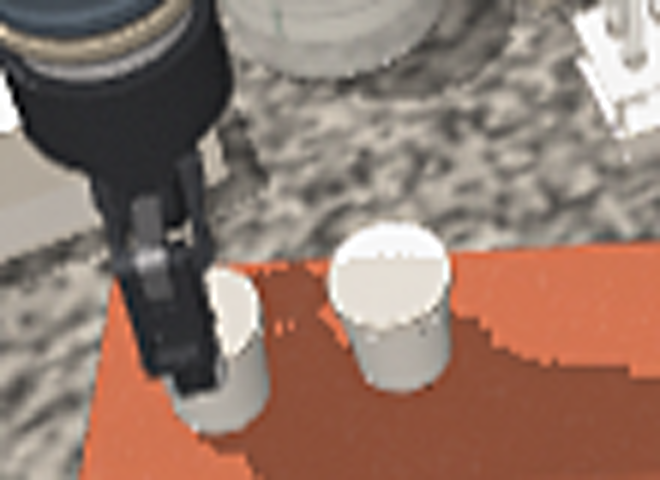

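The fingers straddle cup A. Descend and close.

Emit:
move_arm(
  targets=[
    [1,0,-1,18,0,0,0],
    [1,0,0,18,0,0,0],
    [1,0,0,17,0,0,0],
    [1,0,0,0,0,0,0],
    [0.3,0,0,0,0,0,0],
    [0.3,0,0,0,0,0,0],
    [0.3,0,0,0,0,0,0],
    [0.3,0,0,0,0,0,0],
    [0.3,0,0,0,0,0,0],
    [0.3,0,0,0,0,0,0],
  ],
  squeeze=25,
)

```text
time_s: 5.4
eef_pos: [0.5226, 0.3109, 0.0329]
orientation: [0.803, 0.597, 0.002, 0.0]
wrist_force: [0.0, -1.1, 7.0]
width: 0.0474
```

Emit:
move_arm(
  targets=[
    [0.3,0,0,0,0,0,0],
    [0.3,0,0,-10,0,0,0],
    [0.3,0,0,-20,0,0,0],
    [0.3,0,0,-20,0,0,0],
    [0.3,0,0,0,0,0,0],
  ],
)

```text
time_s: 5.82
eef_pos: [0.5234, 0.3118, 0.0854]
orientation: [0.802, 0.597, 0.004, 0.0]
wrist_force: [-0.2, 0.5, 0.0]
width: 0.0475
```

```bash
python3 -c "
from m import *
from d import *
delta(.47,-.302,.22)
crop(cam('scene'),110,190,180,130,4,'g4')"
```

```text
t=5.8 pos [0.5234 0.3118 0.0854] psi 73.3 tilt 0.41 w 0.0475 F [-0.2  0.5  0. ]
-> (0.47, -0.302, 0.22) d tool mm [-602.5  126.1 -137.4]
```

View pics/g4.png

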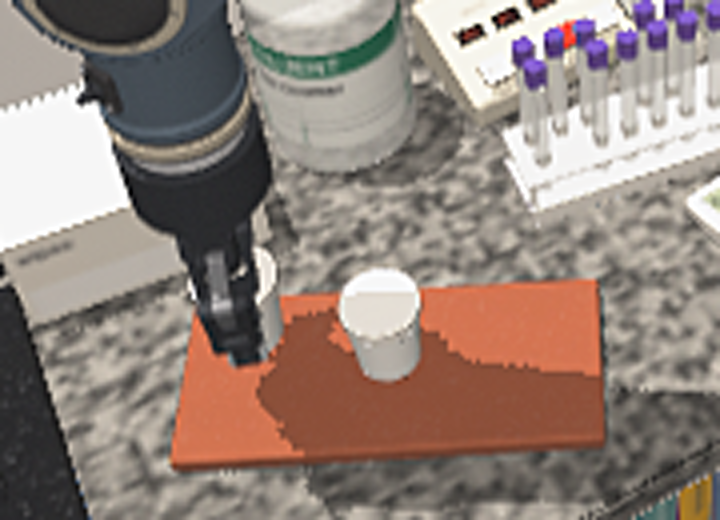

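Cup A is held and clear of the tray. Carry it to pad 3.

Emit:
move_arm(
  targets=[
    [0.3,0,0,-35,0,0,0],
    [0.3,0,0,-35,0,0,0],
    [0.3,-10,2,-35,0,0,0],
    [0.3,-25,5,-32,0,0,0],
    [0.3,-33,7,0,0,0,0],
    [0.3,-33,7,0,0,0,0],
    [0.3,-33,7,0,0,0,0],
    [0.3,-33,7,0,0,0,0],
    [0.3,-33,7,0,0,0,0],
    [0.3,-33,7,0,0,0,0],
  ],
)

```text
time_s: 6.7
eef_pos: [0.5003, 0.0708, 0.2174]
orientation: [0.802, 0.597, -0.001, -0.0]
wrist_force: [0.8, -0.0, -0.5]
width: 0.0473
```

Emit:
move_arm(
  targets=[
    [0.3,-33,7,0,0,0,0],
    [0.3,-33,7,0,0,0,0],
    [0.3,-33,7,0,0,0,0],
    [0.3,-33,7,0,0,0,0],
    [0.3,-33,7,0,0,0,0],
    [0.3,-33,7,0,0,0,0],
    [0.3,-33,7,0,0,0,0],
    [0.3,-33,7,0,0,0,0],
    [0.3,-20,5,0,0,0,0],
    [0.3,0,0,0,0,0,0],
  ],
)

```text
time_s: 7.53
eef_pos: [0.4761, -0.2228, 0.2169]
orientation: [0.805, 0.593, -0.001, 0.0]
wrist_force: [-0.3, -0.3, -0.8]
width: 0.0474
```

```bash
python3 -c "
from m import *
from d import *
delta(.4705,-.3022,.060)
"
```

```text
t=7.5 pos [ 0.4761 -0.2228  0.2169] psi 72.8 tilt 0.15 w 0.0474 F [-0.3 -0.3 -0.8]
-> (0.4705, -0.3022, 0.06) d tool mm [-77.2  18.4 157.1]
```

Emit:
move_arm(
  targets=[
    [0.3,-25,6,0,0,0,0],
    [0.3,-25,6,0,0,0,0],
    [0.3,-20,5,0,0,0,0],
    [0.3,0,0,20,0,0,0],
    [0.3,0,0,20,0,0,0],
    [0.3,0,0,0,0,0,0],
    [0.3,0,0,0,0,0,0],
  ],
)

```text
time_s: 8.12
eef_pos: [0.4734, -0.2876, 0.1769]
orientation: [0.802, 0.597, -0.0, -0.002]
wrist_force: [-0.2, -0.6, 0.4]
width: 0.0478
```

```bash
python3 -c "
from m import *
from d import *
delta(.4705,-.3022,.060)
"
```

```text
t=8.1 pos [ 0.4734 -0.2876  0.1769] psi 73.3 tilt 0.19 w 0.0478 F [-0.2 -0.6  0.4]
-> (0.4705, -0.3022, 0.06) d tool mm [-14.9   1.8 116.9]
```

Emit:
move_arm(
  targets=[
    [0.3,-15,2,0,0,0,0],
    [0.3,0,0,20,0,0,0],
    [0.3,0,0,20,0,0,0],
    [0.3,0,0,20,0,0,0],
    [0.3,0,0,20,0,0,0],
    [0.3,0,0,0,0,0,0],
    [0.3,0,0,0,0,0,0],
  ],
)

```text
time_s: 8.7
eef_pos: [0.4721, -0.3032, 0.0985]
orientation: [0.802, 0.597, 0.0, -0.0]
wrist_force: [0.7, 0.5, -0.4]
width: 0.0473
```

```bash
python3 -c "
from m import *
from d import *
delta(.4705,-.3022,.060)
crop(cam('scene'),290,130,150,110,5,'p1')
crop(cam('top'),290,110,110,160,3.7,'p1t')
"
```

```text
t=8.7 pos [ 0.4721 -0.3032  0.0985] psi 73.3 tilt 0.03 w 0.0473 F [ 0.7  0.5 -0.4]
-> (0.4705, -0.3022, 0.06) d tool mm [ 0.4 -1.8 38.5]
```

View pics/p1.png

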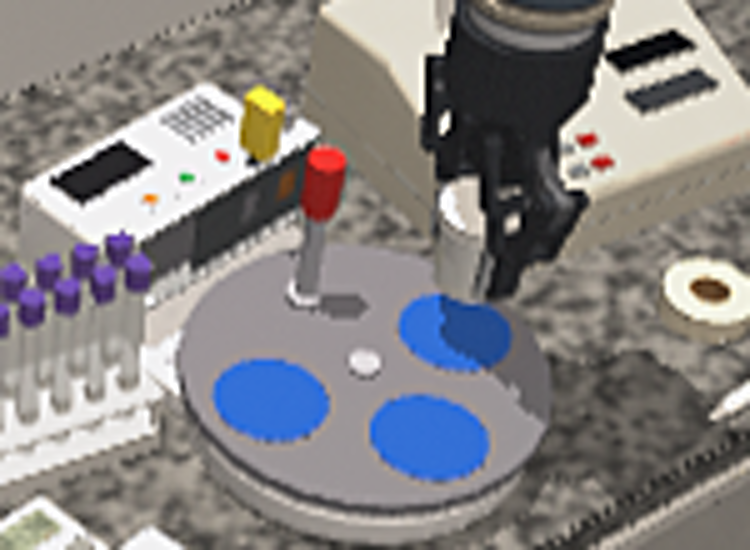

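View pics/p1t.png

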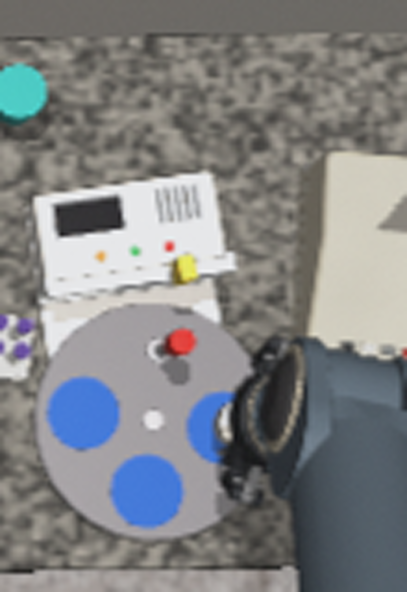

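The cup is over pad 3 (scene crop (455,330)). Lower and release.

Emit:
move_arm(
  targets=[
    [0.3,0,-1,12,0,0,0],
    [0.3,0,-1,12,0,0,0],
    [0.3,0,0,8,0,0,0],
    [0.3,0,0,5,0,0,0],
    [0.3,0,0,0,0,0,0],
    [0.3,0,0,0,0,0,0],
  ],
)

```text
time_s: 9.3
eef_pos: [0.4698, -0.303, 0.0606]
orientation: [0.802, 0.597, -0.0, -0.0]
wrist_force: [-0.2, -0.4, -0.6]
width: 0.0472
```

```bash
python3 -c "
from m import *
from d import *
delta(.4705,-.3022,.060)
"
```

```text
t=9.3 pos [ 0.4698 -0.303   0.0606] psi 73.3 tilt 0.04 w 0.0472 F [-0.2 -0.4 -0.6]
-> (0.4705, -0.3022, 0.06) d tool mm [0.9 0.5 0.6]
```

Emit:
move_arm(
  targets=[
    [0.3,0,0,2,0,0,0],
    [0.3,0,0,0,0,0,0],
  ],
)

```text
time_s: 9.47
eef_pos: [0.4701, -0.3032, 0.0591]
orientation: [0.802, 0.597, 0.0, 0.0]
wrist_force: [-0.2, 0.4, -0.2]
width: 0.0472
```

Emit:
move_arm(
  targets=[
    [0.6,0,0,0,0,0,0],
    [0.75,0,0,0,0,0,0],
    [0.9,0,0,0,0,0,0],
    [0.9,0,0,0,0,0,0],
    [0.9,0,0,-10,0,0,0],
    [0.9,0,0,-20,0,0,0],
    [0.9,0,0,-30,0,0,0],
    [0.9,0,0,-35,0,0,0],
    [0.9,0,0,-35,0,0,0],
    [0.9,0,0,-35,0,0,0],
  ],
)

```text
time_s: 10.3
eef_pos: [0.4696, -0.3027, 0.2264]
orientation: [0.802, 0.597, 0.0, 0.0]
wrist_force: [0.6, -0.3, 0.1]
width: 0.0769
```

Emit:
move_arm(
  targets=[
    [1,30,-7,0,0,0,0],
    [1,33,-8,0,0,0,0],
    [1,33,-8,0,0,0,0],
    [1,33,-8,0,0,0,0],
    [1,33,-8,0,0,0,0],
    [1,33,-8,0,0,0,0],
    [1,33,-8,0,0,0,0],
    [1,33,-8,0,0,0,0],
    [1,33,-8,0,0,0,0],
    [1,33,-8,0,0,0,0],
  ],
)

```text
time_s: 11.13
eef_pos: [0.488, 0.0345, 0.2249]
orientation: [0.802, 0.597, 0.0, 0.001]
wrist_force: [1.2, -0.7, -0.0]
width: 0.0853
```

```bash
python3 -c "
from m import *
from d import *
t=cam('top');s=cam('scene')
print(whites(s,140,240,100,60,.069,190),tray(s))
print(whites(t,335,210,40,35,.095,190));print(whites(s,360,160,50,40,.095,190))
delta(.5,.2385,.10)
crop(s,290,130,150,110,5,'p2')
"
```

```text
[(269, [204.29, 265.36], [0.4994, 0.2385, 0.069])] ((0.4890299141407013, 0.24193334579467773), (0.25836941599845886, 0.12486916780471802), 61.524383544921875)
[(185, [354.06, 225.1], [0.4707, -0.3035, 0.095])]
[(238, [393.32, 165.41], [0.5075, -0.3732, 0.095]), (167, [384.51, 182.22], [0.4676, -0.3016, 0.095])]
t=11.2 pos [0.4881 0.0395 0.2255] psi 73.9 tilt 0.21 w 0.0851 F [-0.3 -0.5  0.2]
-> (0.5, 0.2385, 0.1) d tool mm [194.1 -44.  126. ]
```

View pics/p2.png

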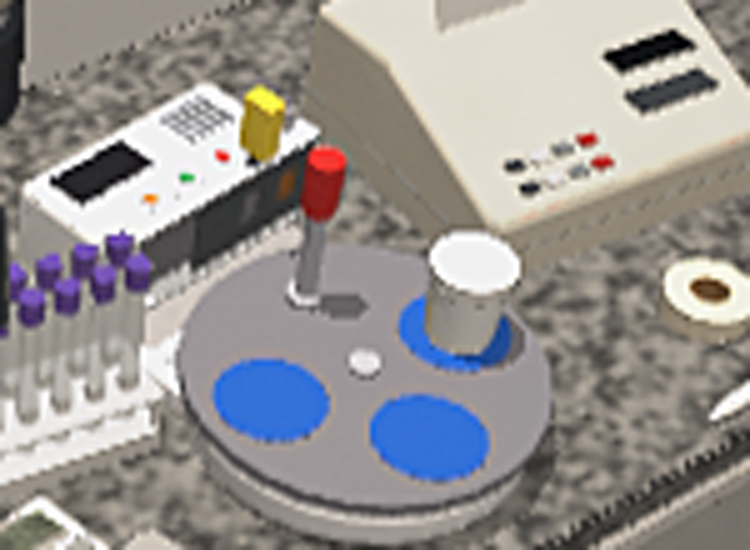

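Cup A stands centred on pad 3 (within about 1 mm). Now cup B at (0.500, 0.2385).

Emit:
move_arm(
  targets=[
    [1,28,-6,0,0,0,0],
    [1,28,-6,0,0,0,0],
    [1,28,-6,0,0,0,0],
    [1,28,-6,0,0,0,0],
    [1,24,-6,20,0,0,0],
    [1,20,-5,20,0,0,0],
    [1,15,-4,20,0,0,0],
    [1,0,0,20,0,0,0],
    [1,0,0,0,0,0,0],
    [1,0,0,0,0,0,0],
  ],
)

```text
time_s: 12.07
eef_pos: [0.4999, 0.2069, 0.1437]
orientation: [0.803, 0.597, -0.001, 0.0]
wrist_force: [-0.3, 0.1, 0.4]
width: 0.0852
```

```bash
python3 -c "
from m import *
from d import *
delta(.5,.2385,.033)
"
```

```text
t=12.1 pos [0.4999 0.2069 0.1437] psi 73.3 tilt 0.12 w 0.0852 F [-0.3  0.1  0.4]
-> (0.5, 0.2385, 0.033) d tool mm [ 30.5  -8.9 110.7]
```

Emit:
move_arm(
  targets=[
    [1,15,-4,0,0,0,0],
    [1,15,-5,0,0,0,0],
    [1,0,0,15,0,0,0],
    [1,0,0,20,0,0,0],
    [1,0,0,20,0,0,0],
    [1,0,0,0,0,0,0],
    [1,0,0,0,0,0,0],
  ],
)

```text
time_s: 12.65
eef_pos: [0.5009, 0.2383, 0.0899]
orientation: [0.803, 0.596, 0.0, 0.0]
wrist_force: [-0.6, -0.5, 1.2]
width: 0.0854
```

```bash
python3 -c "
from m import *
from d import *
delta(.5,.2385,.033)
crop(cam('scene'),140,220,110,80,6,'g5')"
```

```text
t=12.7 pos [0.5009 0.2383 0.0899] psi 73.2 tilt 0.04 w 0.0854 F [-0.6 -0.5  1.2]
-> (0.5, 0.2385, 0.033) d tool mm [-0.  -0.9 56.9]
```

View pics/g5.png

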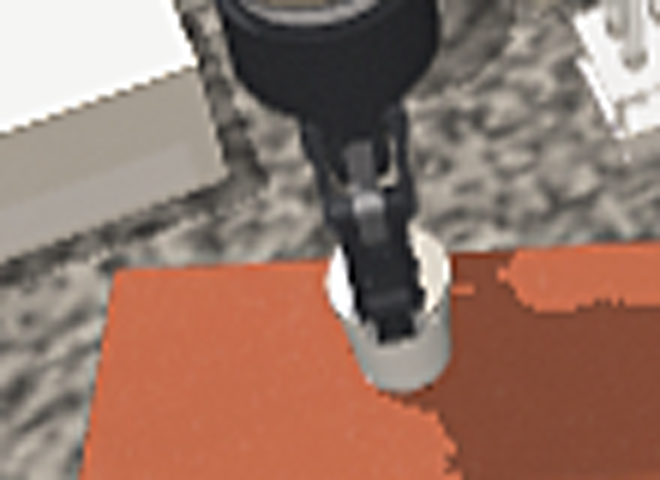

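The gripper is centred on cup B. Grasp and lift.

Emit:
move_arm(
  targets=[
    [1,0,-1,20,0,0,0],
    [1,0,0,20,0,0,0],
    [1,0,0,16,0,0,0],
    [1,0,0,0,0,0,0],
    [0.3,0,0,0,0,0,0],
    [0.3,0,0,0,0,0,0],
    [0.3,0,0,0,0,0,0],
    [0.3,0,0,0,0,0,0],
    [0.3,0,0,0,0,0,0],
    [0.3,0,0,0,0,0,0],
  ],
)

```text
time_s: 13.53
eef_pos: [0.5005, 0.2401, 0.0348]
orientation: [0.803, 0.597, 0.002, 0.0]
wrist_force: [-0.5, -0.3, 7.7]
width: 0.0476
```

```bash
python3 -c "
from d import *
delta(.5,.2385,.033)"
```

```text
t=13.5 pos [0.5005 0.2401 0.0348] psi 73.3 tilt 0.19 w 0.0476 F [-0.5 -0.3  7.7]
-> (0.5, 0.2385, 0.033) d tool mm [-1.6 -0.   1.8]
```

Emit:
move_arm(
  targets=[
    [0.3,0,0,0,0,0,0],
    [0.3,0,0,-20,0,0,0],
    [0.3,0,0,-35,0,0,0],
    [0.3,0,0,-35,0,0,0],
    [0.3,0,0,-35,0,0,0],
    [0.3,0,0,-35,0,0,0],
    [0.3,-15,2,-20,0,0,0],
    [0.3,-30,4,0,0,0,0],
    [0.3,-33,4,0,0,0,0],
    [0.3,-33,4,0,0,0,0],
  ],
)

```text
time_s: 14.37
eef_pos: [0.4804, 0.1284, 0.214]
orientation: [0.802, 0.597, 0.001, 0.001]
wrist_force: [0.6, 0.1, -0.4]
width: 0.0477
```

```bash
python3 -c "
from d import *
delta(.4165,-.234,.06)
crop(cam('scene'),110,120,180,130,4,'g6')"
```

```text
t=14.4 pos [0.4804 0.1284 0.214 ] psi 73.4 tilt 0.11 w 0.0477 F [ 0.6  0.1 -0.4]
-> (0.4165, -0.234, 0.06) d tool mm [-365.5   42.3  153.9]
```

View pics/g6.png

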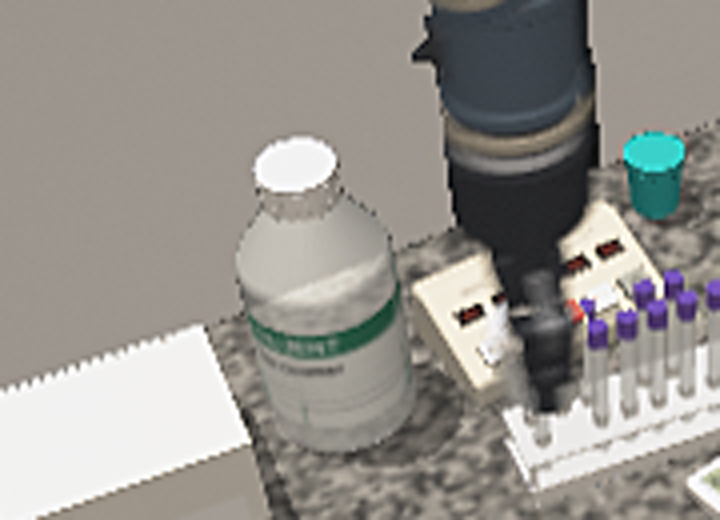

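Emit:
move_arm(
  targets=[
    [0.3,-33,4,0,0,0,0],
    [0.3,-33,4,0,0,0,0],
    [0.3,-33,4,0,0,0,0],
    [0.3,-33,4,0,0,0,0],
    [0.3,-33,4,0,0,0,0],
    [0.3,-33,4,0,0,0,0],
    [0.3,-33,4,0,0,0,0],
    [0.3,-33,4,0,0,0,0],
    [0.3,-25,3,0,0,0,0],
    [0.3,-25,3,0,0,0,0],
  ],
)

```text
time_s: 15.25
eef_pos: [0.4261, -0.1841, 0.2135]
orientation: [0.803, 0.596, 0.0, 0.0]
wrist_force: [1.2, -0.2, -0.2]
width: 0.0476
```

Emit:
move_arm(
  targets=[
    [0.3,0,0,0,0,0,0],
    [0.3,0,0,0,0,0,0],
  ],
)

```text
time_s: 15.42
eef_pos: [0.4264, -0.1836, 0.2132]
orientation: [0.803, 0.595, 0.0, 0.0]
wrist_force: [0.3, -0.6, -1.1]
width: 0.0478
```

```bash
python3 -c "
from d import *
delta(.4165,-.234,.061)"
```

```text
t=15.4 pos [ 0.4264 -0.1836  0.2132] psi 73.1 tilt 0.02 w 0.0478 F [ 0.3 -0.6 -1.1]
-> (0.4165, -0.234, 0.061) d tool mm [-51.1   5.2 152.2]
```

Emit:
move_arm(
  targets=[
    [0.3,-17,2,0,0,0,0],
    [0.3,-17,2,0,0,0,0],
    [0.3,-17,1,0,0,0,0],
    [0.3,0,0,20,0,0,0],
    [0.3,0,0,20,0,0,0],
    [0.3,0,0,25,0,0,0],
    [0.3,0,0,25,0,0,0],
    [0.3,0,0,20,0,0,0],
    [0.3,0,0,0,0,0,0],
    [0.3,0,0,0,0,0,0],
  ],
)

```text
time_s: 16.25
eef_pos: [0.417, -0.2312, 0.1028]
orientation: [0.802, 0.598, 0.0, -0.001]
wrist_force: [-0.2, 0.2, -0.3]
width: 0.048
```

```bash
python3 -c "
from d import *
delta(.4165,-.234,.061)
crop(cam('scene'),290,130,150,110,5,'p3')"
```

```text
t=16.2 pos [ 0.417  -0.2312  0.1028] psi 73.4 tilt 0.11 w 0.048 F [-0.2  0.2 -0.3]
-> (0.4165, -0.234, 0.061) d tool mm [-2.8  0.3 41.8]
```

View pics/p3.png

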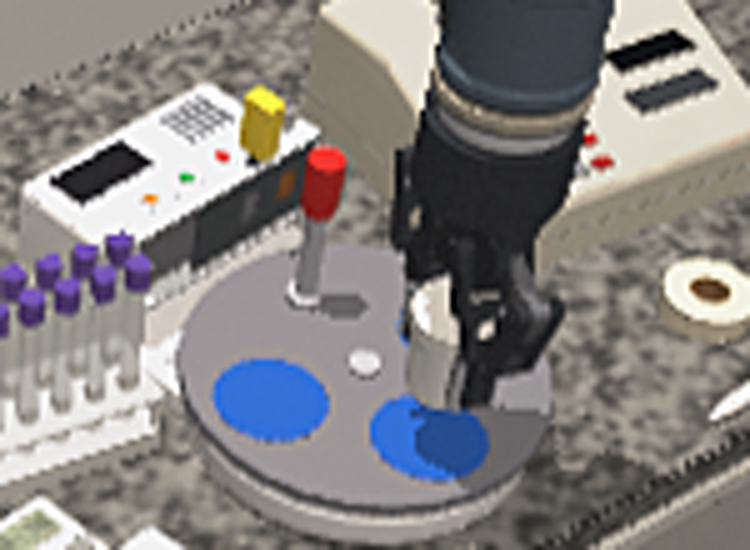

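Over pad 2. Lower.

Emit:
move_arm(
  targets=[
    [0.3,-2,0,15,0,0,0],
    [0.3,-1,0,15,0,0,0],
    [0.3,0,0,7,0,0,0],
    [0.3,0,0,4,0,0,0],
    [0.3,0,0,0,0,0,0],
    [0.3,0,0,0,0,0,0],
  ],
)

```text
time_s: 16.8
eef_pos: [0.4167, -0.2358, 0.0628]
orientation: [0.802, 0.597, 0.0, 0.001]
wrist_force: [0.3, 0.2, 0.0]
width: 0.0478
```

```bash
python3 -c "
from d import *
delta(.4165,-.234,.061)"
```

```text
t=16.8 pos [ 0.4167 -0.2358  0.0628] psi 73.3 tilt 0.09 w 0.0478 F [0.3 0.2 0. ]
-> (0.4165, -0.234, 0.061) d tool mm [ 1.7 -0.7  1.8]
```

Emit:
move_arm(
  targets=[
    [0.3,1,0,2,0,0,0],
    [0.3,0,0,0,0,0,0],
    [0.6,0,0,0,0,0,0],
    [0.75,0,0,0,0,0,0],
    [0.9,0,0,0,0,0,0],
    [0.9,0,0,0,0,0,0],
    [0.9,0,0,-10,0,0,0],
    [0.9,0,0,-20,0,0,0],
    [0.9,0,0,-35,0,0,0],
    [0.9,0,0,-35,0,0,0],
  ],
)

```text
time_s: 17.63
eef_pos: [0.4155, -0.2341, 0.161]
orientation: [0.802, 0.597, -0.0, -0.001]
wrist_force: [0.6, -1.1, -0.6]
width: 0.077
```

Emit:
move_arm(
  targets=[
    [0.9,0,0,-35,0,0,0],
    [0.9,0,0,-35,0,0,0.1],
    [0.9,0,0,0,0,0,0.12],
    [0.9,0,0,0,0,0,0.12],
    [0.9,0,0,0,0,0,0.12],
    [0.9,0,0,0,0,0,0.12],
    [0.9,0,0,0,0,0,0.12],
    [0.9,0,0,0,0,0,0.12],
    [0.9,0,0,0,0,0,0.12],
    [0.9,0,0,0,0,0,0.12],
  ],
)

```text
time_s: 18.47
eef_pos: [0.4161, -0.2345, 0.2306]
orientation: [0.994, 0.106, 0.0, 0.0]
wrist_force: [0.7, -0.0, 0.7]
width: 0.0767
```

Emit:
move_arm(
  targets=[
    [0.55,0,0,0,0,0,0.1],
    [0.55,0,0,0,0,0,0],
  ],
)

```text
time_s: 18.63
eef_pos: [0.4161, -0.2345, 0.2306]
orientation: [0.998, 0.059, 0.0, 0.0]
wrist_force: [-0.3, 0.0, -0.6]
width: 0.0543
```

```bash
python3 -c "
from d import *
from m import *
t=cam('top');s=cam('scene')
print(st()[0]['q'])
print(whites(s,345,160,65,60,.095,190));print(whites(t,310,210,60,50,.095,190))
delta(.5993,-.2535,.20)
print(blobs(mask(t,(25,150,120),(35,255,255)),3),blobs(mask(s,(25,150,120),(35,255,255)),3))
crop(s,290,130,150,110,5,'p4')
crop(s,320,130,40,40,14,'tab')
crop(t,295,150,70,60,8,'tabt')
"
```

```text
[ 0.76759169  0.18328215 -0.38640473  1.98308359  0.08226778  0.98958397
 -1.1072047 ]
[(161, [396.1, 166.63], [0.4992, -0.376, 0.095]), (166, [384.52, 182.18], [0.4677, -0.3017, 0.095]), (194, [379.62, 202.42], [0.4158, -0.2358, 0.095])]
[(75, [351.55, 222.07], [0.4803, -0.296, 0.095]), (46, [331.52, 237.63], [0.4327, -0.2312, 0.095])]
t=18.7 pos [ 0.4162 -0.2346  0.2304] psi 7.0 tilt 0.03 w 0.0467 F [0.1 0.9 0.5]
-> (0.5993, -0.2535, 0.2) d tool mm [179.4  41.   30.5]
[(11, [339.64, 183.64], [338, 181, 5, 6])] [(24, [342.58, 149.38], [339, 147, 8, 6])]
```

View pics/p4.png

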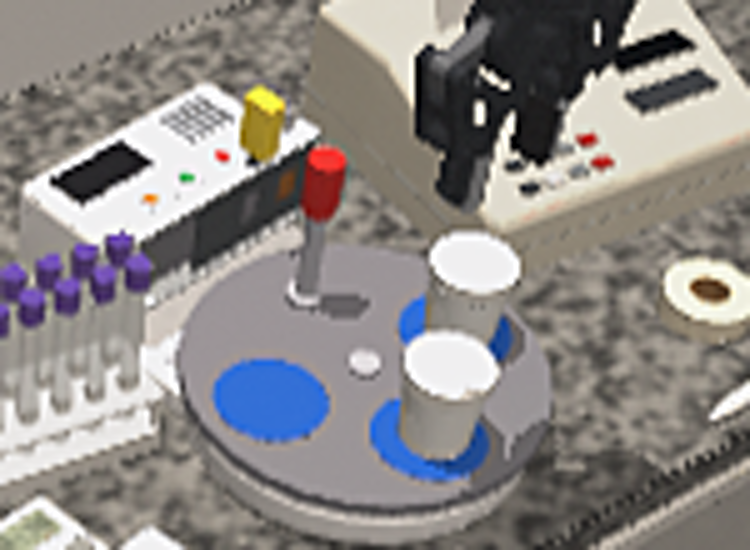

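View pics/tab.png

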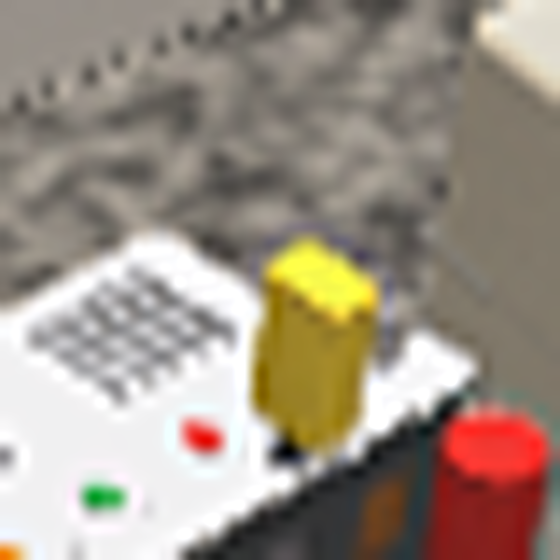

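View pics/tabt.png

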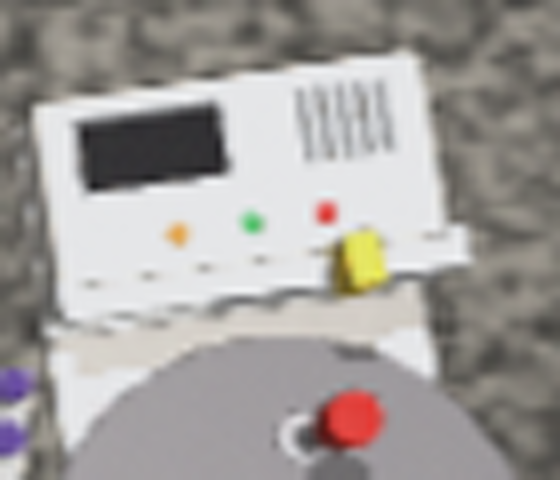

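Both cups are on their pads. Now locate the tab's top face: scene (343.0,150.0), top (340.6,182.4).

```bash
python3 -c "
from d import *
t=cam('top');s=cam('scene')
print(tri(t,(340.6,182.4),s,(343,150)),onz(t,340.6,182.4,.145),onz(s,343,150,.145))
delta(.5995,-.2545,.19)"
```

```text
(array([ 0.60063051, -0.25663021,  0.13997668]), np.float64(0.00013804585901164765)) [ 0.6000349  -0.25551457  0.145     ] [ 0.59583205 -0.25209019  0.145     ]
t=18.8 pos [ 0.4162 -0.2347  0.2302] psi 6.9 tilt 0.02 w 0.0469 F [-0.1 -0.1 -0.3]
-> (0.5995, -0.2545, 0.19) d tool mm [179.6  41.8  40.3]
```

Emit:
move_arm(
  targets=[
    [0.55,30,7,0,0,0,0],
    [0.55,30,7,0,0,0,0],
    [0.55,30,7,0,0,0,0],
    [0.55,30,7,0,0,0,0],
    [0.55,30,7,0,0,0,0],
    [0.55,29,6,0,0,0,0],
    [0.55,0,0,15,0,0,0],
    [0.55,0,0,15,0,0,0],
    [0.55,0,0,10,0,0,0],
    [0.55,0,0,0,0,0,0],
  ],
)

```text
time_s: 19.67
eef_pos: [0.5971, -0.254, 0.1872]
orientation: [0.998, 0.06, -0.002, -0.001]
wrist_force: [0.3, -0.3, 0.5]
width: 0.0475
```

Emit:
move_arm(
  targets=[
    [0.55,0,0,0,0,0,0],
  ],
)

```text
time_s: 19.75
eef_pos: [0.5983, -0.2544, 0.1896]
orientation: [0.998, 0.059, -0.001, -0.0]
wrist_force: [0.4, 0.2, -0.4]
width: 0.0469
```

```bash
python3 -c "
from d import *
t=cam('top');s=cam('scene')
delta(.599,-.254,.123);crop(s,310,100,90,70,8,'tb')
crop(t,295,150,70,60,8,'tbt')"
```

```text
t=19.9 pos [ 0.5991 -0.2546  0.191 ] psi 6.8 tilt 0.09 w 0.047 F [-1.4 -0.6  0.5]
-> (0.599, -0.254, 0.123) d tool mm [-0.1 -0.6 68. ]
```

View pics/tb.png

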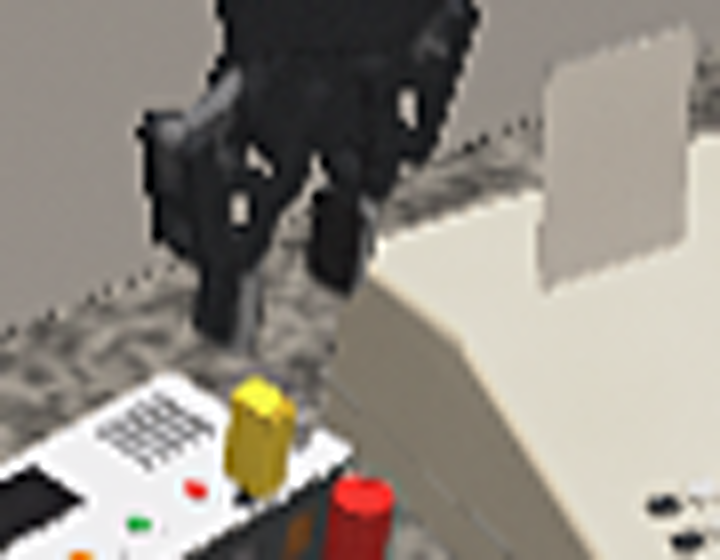

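View pics/tbt.png

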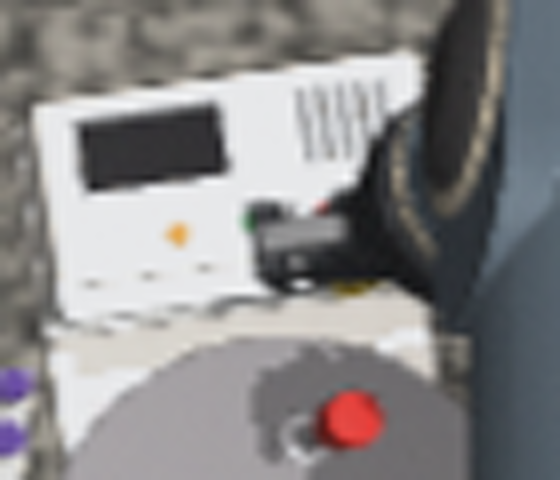

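Emit:
move_arm(
  targets=[
    [0.55,0,0,20,0,0,0],
    [0.55,0,0,20,0,0,0],
    [0.55,0,0,18,0,0,0],
    [0.55,0,0,10,0,0,0],
    [0.55,0,0,0,0,0,0],
    [0.55,0,0,0,0,0,0],
  ],
)

```text
time_s: 20.35
eef_pos: [0.5991, -0.2545, 0.1226]
orientation: [0.998, 0.059, 0.0, 0.0]
wrist_force: [1.7, 0.1, 1.3]
width: 0.0471
```

Emit:
move_arm(
  targets=[
    [0.1,0,0,0,0,0,0],
    [0.1,0,0,0,0,0,0],
    [0.1,0,0,0,0,0,0],
    [0.1,0,0,0,0,0,0],
    [0.1,0,0,0,0,0,0],
    [0.1,0,0,0,0,0,0],
  ],
)

```text
time_s: 20.85
eef_pos: [0.5997, -0.2549, 0.1236]
orientation: [0.998, 0.06, 0.001, 0.001]
wrist_force: [-0.5, -0.4, 5.5]
width: 0.0138
```

```bash
python3 -c "
from d import *
s=cam('scene')
delta(.599,-.254,.123);crop(s,310,100,90,70,8,'tb2')"
```

```text
t=20.9 pos [ 0.5997 -0.2549  0.1235] psi 6.8 tilt 0.16 w 0.0137 F [-0.3 -0.9  5.6]
-> (0.599, -0.254, 0.123) d tool mm [-0.6 -1.   0.5]
```

View pics/tb2.png

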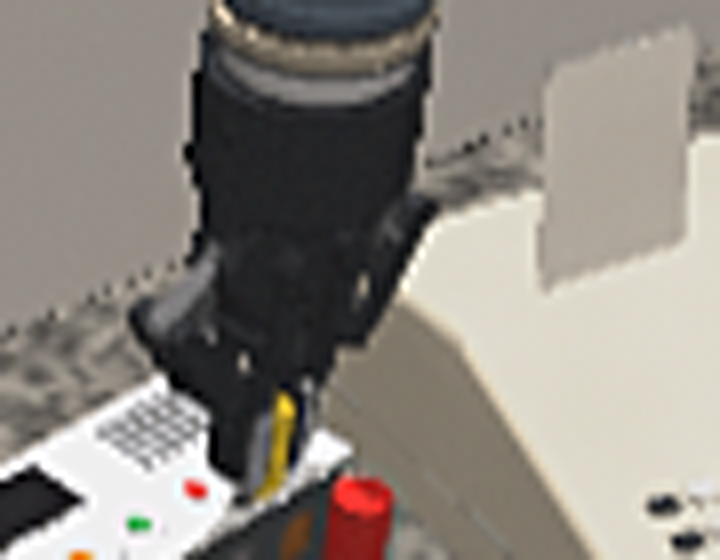

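Tab gripped (width 14 mm). Slide 30 mm to the left (tool −y).

Emit:
move_arm(
  targets=[
    [0.1,0,-5,0,0,0,0],
    [0.1,0,-5,0,0,0,0],
    [0.1,0,-5,0,0,0,0],
    [0.1,0,-5,0,0,0,0],
    [0.1,0,-5,0,0,0,0],
    [0.1,0,-5,0,0,0,0],
    [0.1,0,0,0,0,0,0],
    [0.1,0,0,0,0,0,0],
  ],
)

```text
time_s: 21.57
eef_pos: [0.5957, -0.2247, 0.1235]
orientation: [0.998, 0.06, 0.001, 0.001]
wrist_force: [-2.0, -0.5, 6.3]
width: 0.0138
```

```bash
python3 -c "
from d import *
delta(.5953,-.225,.123);s=cam('scene');crop(s,310,100,90,70,8,'tb3')"
```

```text
t=21.6 pos [ 0.5957 -0.2247  0.1235] psi 6.9 tilt 0.12 w 0.0138 F [-2.  -0.5  6.3]
-> (0.5953, -0.225, 0.123) d tool mm [-0.5  0.2  0.5]
```

View pics/tb3.png

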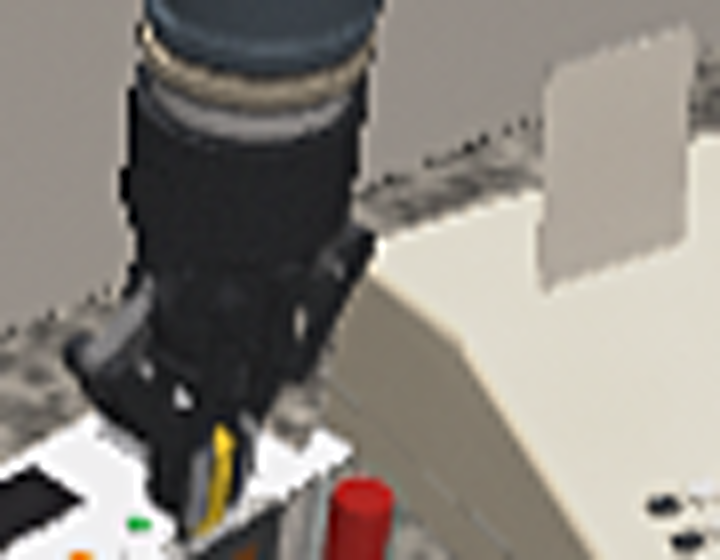

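The shutter plate moved with the tab, whose travel is 30 mm. Release and rise.

Emit:
move_arm(
  targets=[
    [0.3,0,0,0,0,0,0],
    [0.5,0,0,0,0,0,0],
    [0.5,0,0,0,0,0,0],
    [0.5,0,0,-10,0,0,0],
    [0.5,0,0,-20,0,0,0],
    [0.5,0,0,-25,0,0,0],
    [0.5,0,0,-25,0,0,0],
    [0.5,0,0,0,0,0,0],
  ],
)

```text
time_s: 22.28
eef_pos: [0.5984, -0.2249, 0.2081]
orientation: [0.998, 0.059, 0.005, 0.002]
wrist_force: [1.6, -0.4, -0.0]
width: 0.0426
```

```bash
python3 -c "
from d import *
from m import *
t=cam('top');s=cam('scene')
crop(s,300,110,110,90,7,'tb4');crop(t,295,150,80,90,6,'tb4t')
print(blobs(mask(t,(0,180,60),(4,255,255)),3));print(blobs(mask(s,(0,180,60),(4,255,255)),3))
print(blobs(mask(s,(25,150,120),(35,255,255)),3))
delta(.54,-.247,.2)"
```

```text
[(12, [252.42, 167.08], [250, 166, 5, 4]), (31, [338.32, 202.26], [335, 200, 7, 6])]
[(4, [407.0, 157.5], [406, 157, 3, 2]), (90, [354.3, 166.06], [351, 160, 8, 14]), (3, [410.0, 162.0], [409, 162, 3, 1]), (13, [251.69, 198.46], [251, 196, 3, 6]), (10, [295.1, 245.5], [293, 244, 5, 4])]
[(19, [335.0, 153.68], [332, 152, 7, 4])]
t=22.4 pos [ 0.5959 -0.2245  0.2037] psi 6.8 tilt 0.17 w 0.0427 F [-0.1  0.1  0.5]
-> (0.54, -0.247, 0.2) d tool mm [-58.2  15.7   3.5]
```

View pics/tb4.png

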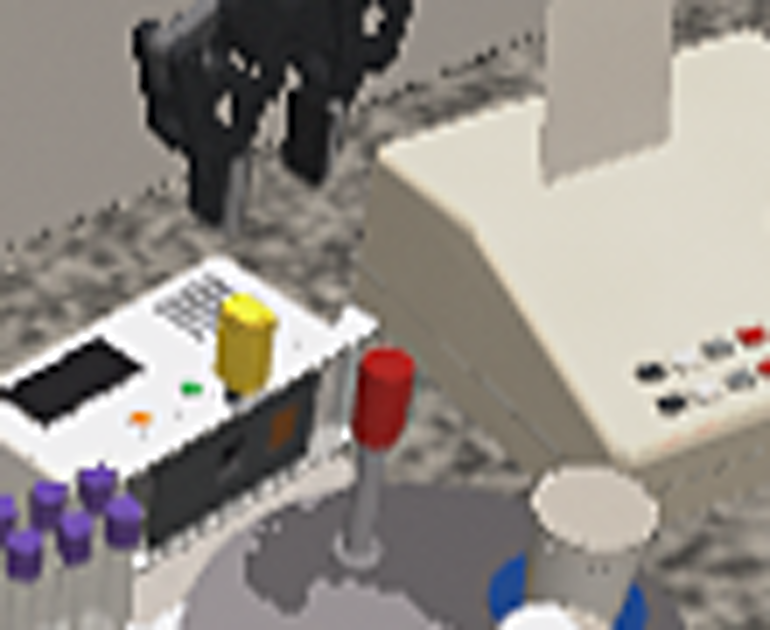

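View pics/tb4t.png

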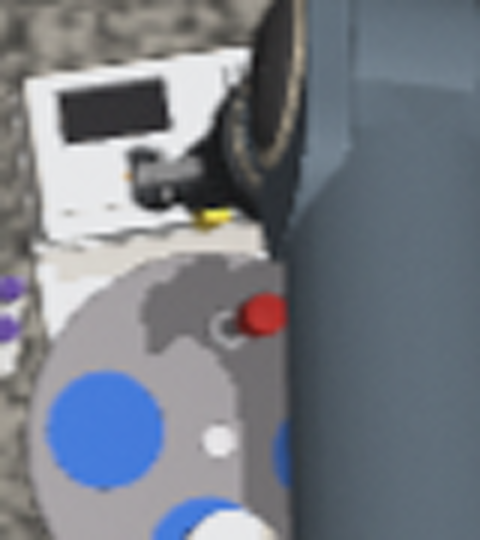

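The shutter is at the green stop. Go to the knob at (0.540, −0.247).

Emit:
move_arm(
  targets=[
    [0.5,-20,5,0,0,0,0],
    [0.5,-20,5,0,0,0,0],
    [0.5,-18,6,0,0,0,0],
    [0.5,0,0,0,0,0,0],
    [0.5,0,0,0,0,0,0],
  ],
)

```text
time_s: 22.8
eef_pos: [0.5382, -0.2479, 0.2011]
orientation: [0.998, 0.058, -0.001, -0.0]
wrist_force: [0.8, 0.3, 0.5]
width: 0.0429
```

```bash
python3 -c "
from d import *
t=cam('top');s=cam('scene')
crop(s,300,110,110,90,7,'k1')
delta(.54,-.247,.125)"
```

```text
t=22.9 pos [ 0.5399 -0.2466  0.2015] psi 6.8 tilt 0.05 w 0.0425 F [ 0.7 -0.  -0.3]
-> (0.54, -0.247, 0.125) d tool mm [ 0.1  0.5 76.5]
```

View pics/k1.png

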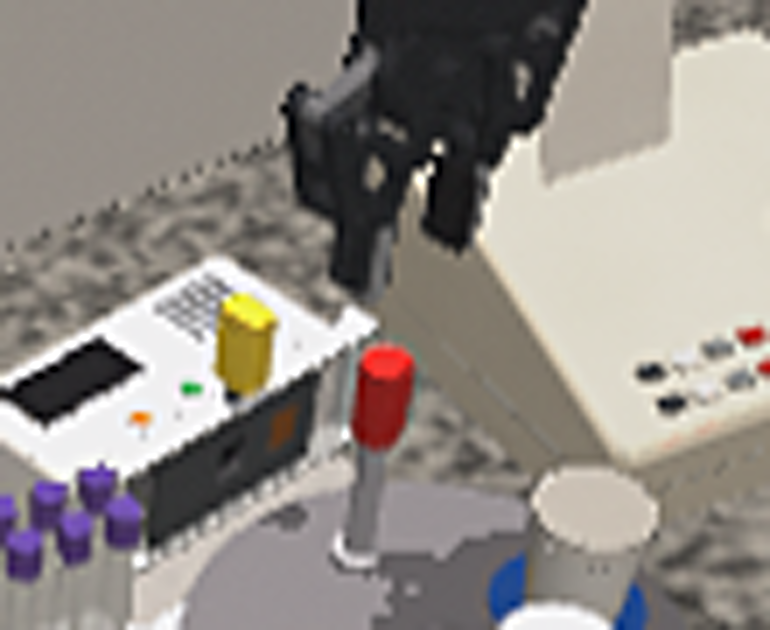

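Emit:
move_arm(
  targets=[
    [0.5,0,0,20,0,0,0],
    [0.5,0,0,20,0,0,0],
    [0.5,0,0,20,0,0,0],
    [0.5,0,0,15,0,0,0],
    [0.5,0,0,0,0,0,0],
    [0.15,0,0,0,0,0,0],
    [0.15,0,0,0,0,0,0],
    [0.15,0,0,0,0,0,0],
    [0.15,0,0,0,0,0,0],
    [0.15,0,0,0,0,0,0],
  ],
  squeeze=30,
)

```text
time_s: 23.73
eef_pos: [0.5407, -0.2472, 0.1277]
orientation: [0.998, 0.059, 0.001, 0.0]
wrist_force: [3.1, 0.1, -2.9]
width: 0.0209
```

```bash
python3 -c "
from d import *
t=cam('top');s=cam('scene')
crop(s,300,110,110,90,7,'k2')
delta(.54,-.247,.125)
s,p,M=st();c=np.array([.4775,-.241])   # axis
v=p[:2]-c;print('r',np.linalg.norm(v),'ang',np.degrees(np.arctan2(v[1],v[0])))"
```

```text
t=23.8 pos [ 0.5407 -0.2472  0.1277] psi 6.8 tilt 0.16 w 0.0214 F [ 3.3 -0.9 -3.3]
-> (0.54, -0.247, 0.125) d tool mm [-0.7 -0.3  2.7]
r 0.06349902763171379 ang -5.6115603095494935
```

View pics/k2.png

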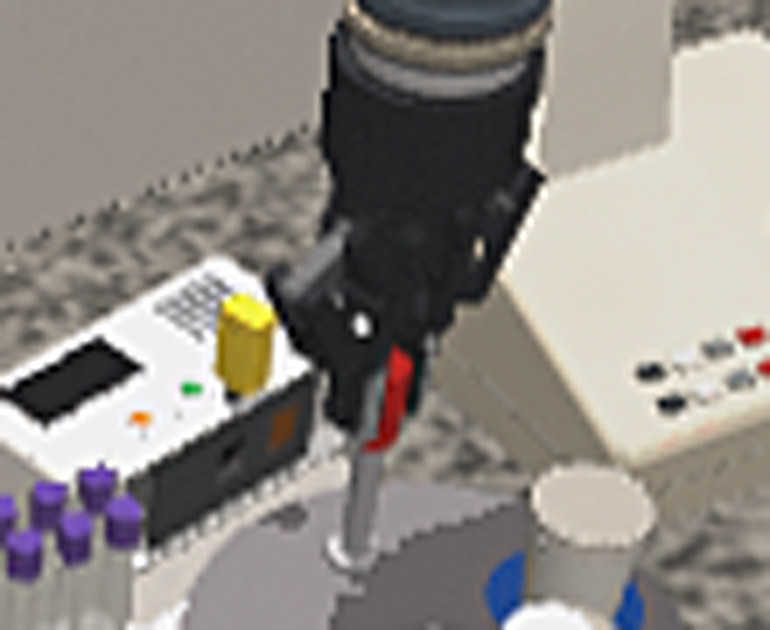

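Knob gripped. Work out the circle steps in tool axes (7.5° per row, r = 62 mm).

```bash
python3 -c "
import numpy as np
f=np.radians(12.4+7.5*np.arange(49));X=np.round(62*np.cos(f)*2)/2;Y=np.round(62*np.sin(f)*2)/2
for i in range(48): print(i,[0.15,X[i+1]-X[i],Y[i+1]-Y[i]])
"
```

```text
0 [0.15, np.float64(-2.0), np.float64(7.5)]
1 [0.15, np.float64(-3.5), np.float64(7.5)]
2 [0.15, np.float64(-4.0), np.float64(7.0)]
3 [0.15, np.float64(-5.0), np.float64(6.5)]
4 [0.15, np.float64(-6.0), np.float64(5.5)]
5 [0.15, np.float64(-6.5), np.float64(4.5)]
6 [0.15, np.float64(-7.0), np.float64(4.0)]
7 [0.15, np.float64(-8.0), np.float64(3.0)]
8 [0.15, np.float64(-7.5), np.float64(2.0)]
9 [0.15, np.float64(-8.0), np.float64(1.0)]
10 [0.15, np.float64(-8.5), np.float64(0.0)]
11 [0.15, np.float64(-8.0), np.float64(-1.5)]
12 [0.15, np.float64(-7.5), np.float64(-2.0)]
13 [0.15, np.float64(-7.5), np.float64(-3.5)]
14 [0.15, np.float64(-7.0), np.float64(-4.0)]
15 [0.15, np.float64(-6.5), np.float64(-5.0)]
16 [0.15, np.float64(-5.5), np.float64(-6.0)]
17 [0.15, np.float64(-4.5), np.float64(-6.5)]
18 [0.15, np.float64(-4.0), np.float64(-7.0)]
19 [0.15, np.float64(-3.0), np.float64(-8.0)]
20 [0.15, np.float64(-2.0), np.float64(-7.5)]
21 [0.15, np.float64(-1.0), np.float64(-8.0)]
22 [0.15, np.float64(0.0), np.float64(-8.5)]
23 [0.15, np.float64(1.5), np.float64(-8.0)]
24 [0.15, np.float6
[... 347 characters left out ...]
15, np.float64(7.5), np.float64(-2.0)]
33 [0.15, np.float64(8.0), np.float64(-1.0)]
34 [0.15, np.float64(8.5), np.float64(0.0)]
35 [0.15, np.float64(8.0), np.float64(1.5)]
36 [0.15, np.float64(7.5), np.float64(2.0)]
37 [0.15, np.float64(7.5), np.float64(3.5)]
38 [0.15, np.float64(7.0), np.float64(4.0)]
39 [0.15, np.float64(6.5), np.float64(5.0)]
40 [0.15, np.float64(5.5), np.float64(6.0)]
41 [0.15, np.float64(4.5), np.float64(6.5)]
42 [0.15, np.float64(4.0), np.float64(7.0)]
43 [0.15, np.float64(3.0), np.float64(8.0)]
44 [0.15, np.float64(2.0), np.float64(7.5)]
45 [0.15, np.float64(1.0), np.float64(8.0)]
46 [0.15, np.float64(0.0), np.float64(8.5)]
47 [0.15, np.float64(-1.5), np.float64(8.0)]
```

Emit:
move_arm(
  targets=[
    [0.15,-1,3.5,0,0,0,0],
    [0.15,-1,4,0,0,0,0],
    [0.15,-3.5,7.5,0,0,0,0],
    [0.15,-4,7,0,0,0,0],
    [0.15,-5,6.5,0,0,0,0],
    [0.15,-6,5.5,0,0,0,0],
    [0.15,-6.5,4.5,0,0,0,0],
    [0.15,-7,4,0,0,0,0],
    [0.15,-8,3,0,0,0,0],
    [0.15,-7.5,2,0,0,0,0],
  ],
)

```text
time_s: 24.67
eef_pos: [0.4952, -0.3014, 0.1276]
orientation: [0.998, 0.059, 0.0, 0.001]
wrist_force: [3.1, 0.8, 4.7]
width: 0.0213
```

```bash
cat > k.py <<'E'
from d import *
import sys
s,p,M=st();c=np.array([.4775,-.241]);v=p[:2]-c
print(p.round(4),'r',np.linalg.norm(v).round(4),'ang',np.degrees(np.arctan2(v[1],v[0])).round(1),'psi',np.degrees(np.arctan2(M[1,0],M[0,0])).round(1),'F',np.round(s['wrist_force'],1),'w',s['width'])
im=cam('scene');crop(im,290,110,150,130,5,sys.argv[1])
E
python3 k.py r1
```

```text
[ 0.4952 -0.3014  0.1276] r 0.063 ang -73.6 psi 6.8 F [3.1 0.8 4.7] w 0.021322803746699807
```

View pics/r1.png

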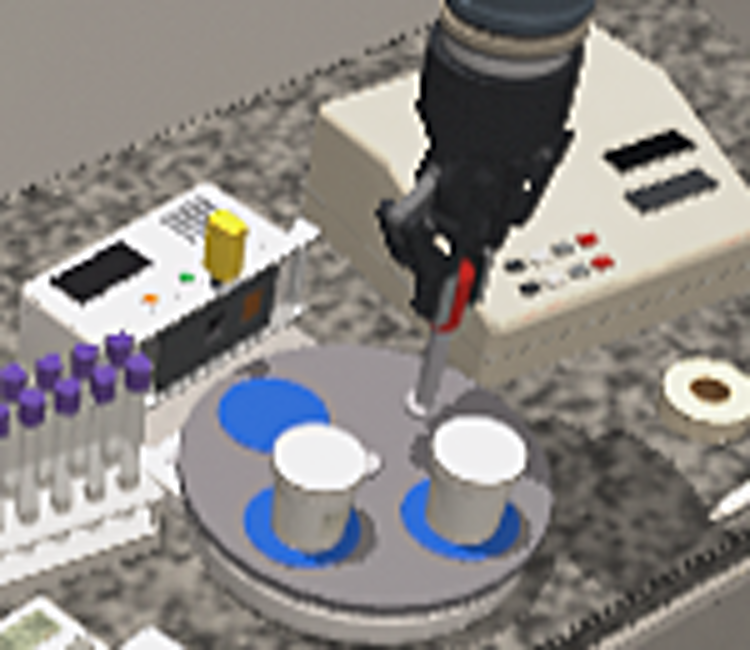

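Turning works well and the cups ride centred on their pads. Continue.

Emit:
move_arm(
  targets=[
    [0.15,-8,1,0,0,0,0],
    [0.15,-8.5,0,0,0,0,0],
    [0.15,-8,-1.5,0,0,0,0],
    [0.15,-7.5,-2,0,0,0,0],
    [0.15,-7.5,-3.5,0,0,0,0],
    [0.15,-7,-4,0,0,0,0],
    [0.15,-6.5,-5,0,0,0,0],
    [0.15,-5.5,-6,0,0,0,0],
    [0.15,-4.5,-6.5,0,0,0,0],
    [0.15,-4,-7,0,0,0,0],
  ],
)

```text
time_s: 25.55
eef_pos: [0.4257, -0.2736, 0.1275]
orientation: [0.998, 0.059, 0.001, 0.0]
wrist_force: [6.1, 1.4, 3.7]
width: 0.021
```

```bash
python3 k.py r2
```

```text
[ 0.4257 -0.2736  0.1275] r 0.0612 ang -147.8 psi 6.8 F [6.1 1.4 3.7] w 0.021000912335006453
```

Emit:
move_arm(
  targets=[
    [0.15,-3,-8,0,0,0,0],
    [0.15,-2,-7.5,0,0,0,0],
    [0.15,-1,-8,0,0,0,0],
    [0.15,0,-8.5,0,0,0,0],
    [0.15,1.5,-8,0,0,0,0],
    [0.15,2,-7.5,0,0,0,0],
    [0.15,3.5,-7.5,0,0,0,0],
    [0.15,4,-7,0,0,0,0],
    [0.15,5,-6.5,0,0,0,0],
    [0.15,6,-5.5,0,0,0,0],
  ],
)

```text
time_s: 26.43
eef_pos: [0.4323, -0.2006, 0.1275]
orientation: [0.998, 0.059, 0.0, 0.002]
wrist_force: [2.5, -5.8, 6.5]
width: 0.0208
```

```bash
python3 k.py r3
```

```text
[ 0.4323 -0.2006  0.1275] r 0.0606 ang 138.2 psi 6.7 F [ 2.5 -5.8  6.5] w 0.020819081019436157
```

View pics/r3.png

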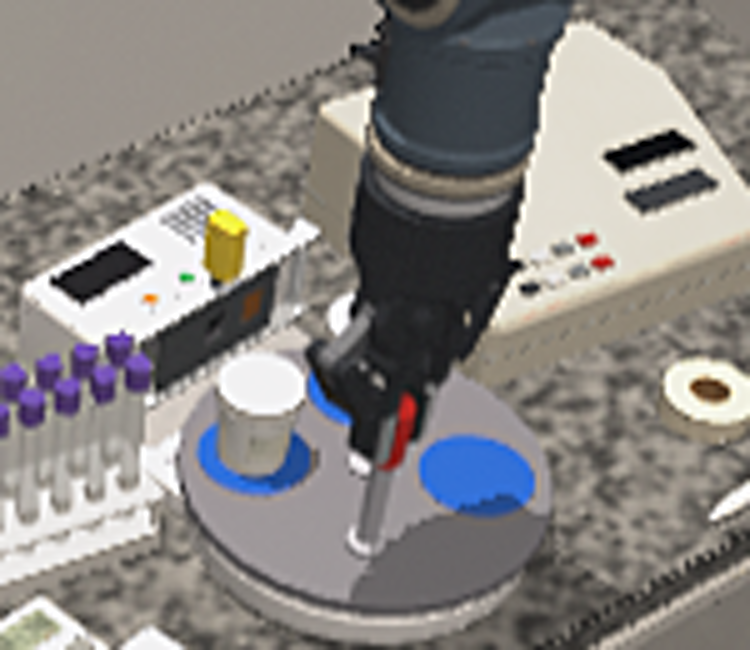

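Emit:
move_arm(
  targets=[
    [0.15,6.5,-4.5,0,0,0,0],
    [0.15,7,-4,0,0,0,0],
    [0.15,8,-3,0,0,0,0],
    [0.15,7.5,-2,0,0,0,0],
    [0.15,8,-1,0,0,0,0],
    [0.15,8.5,0,0,0,0,0],
    [0.15,8,1.5,0,0,0,0],
    [0.15,7.5,2,0,0,0,0],
    [0.15,7.5,3.5,0,0,0,0],
    [0.15,7,4,0,0,0,0],
  ],
)

```text
time_s: 27.32
eef_pos: [0.5054, -0.1855, 0.1275]
orientation: [0.998, 0.06, -0.002, -0.0]
wrist_force: [-1.6, 1.5, 11.5]
width: 0.0209
```

```bash
python3 k.py r4
```

```text
[ 0.5054 -0.1855  0.1275] r 0.0622 ang 63.3 psi 6.8 F [-1.6  1.5 11.5] w 0.020876476101625175
```

Emit:
move_arm(
  targets=[
    [0.15,6.5,5,0,0,0,0],
    [0.15,5.5,6,0,0,0,0],
    [0.15,4.5,6.5,0,0,0,0],
    [0.15,4,7,0,0,0,0],
    [0.15,3,8,0,0,0,0],
    [0.15,2,7.5,0,0,0,0],
    [0.15,1,8,0,0,0,0],
    [0.15,0,8.5,0,0,0,0],
    [0.15,-1.5,8,0,0,0,0],
  ],
)

```text
time_s: 28.12
eef_pos: [0.5408, -0.2458, 0.1276]
orientation: [0.998, 0.06, 0.001, -0.001]
wrist_force: [5.1, 2.0, 4.6]
width: 0.0211
```

```bash
python3 k.py r5
```

```text
[ 0.5408 -0.2458  0.1276] r 0.0635 ang -4.3 psi 6.9 F [5.1 2.  4.6] w 0.021067504265142086
```

View pics/r5.png

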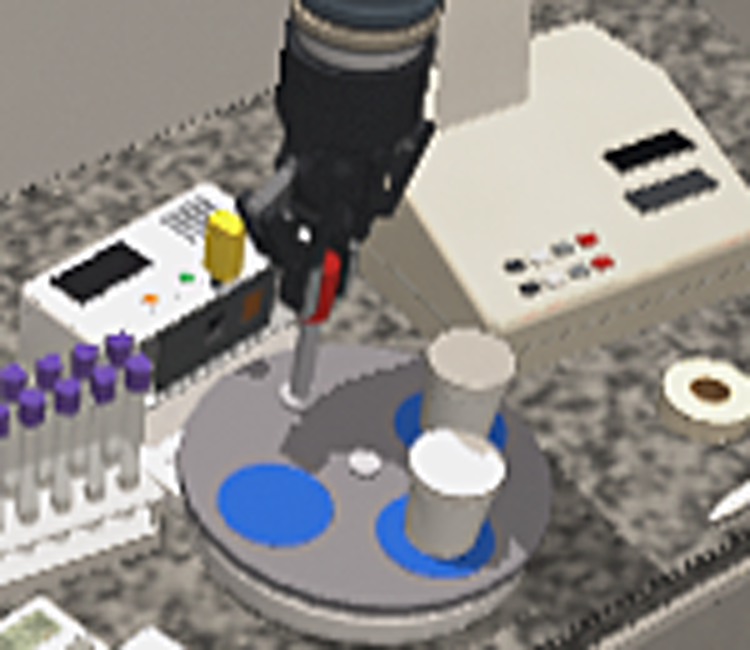

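Emit:
move_arm(
  targets=[
    [0.15,-1,4,0,0,0,0],
    [0.15,-1,3.5,0,0,0,0],
    [0.15,-1.5,4,0,0,0,0],
    [0.15,-2,3.5,0,0,0,0],
    [0.15,-2,3.5,0,0,0,0],
    [0.15,-2,3.5,0,0,0,0],
  ],
)

```text
time_s: 28.67
eef_pos: [0.5339, -0.2702, 0.1276]
orientation: [0.998, 0.06, 0.002, 0.0]
wrist_force: [4.8, -0.5, 4.3]
width: 0.0211
```

```bash
python3 k.py r6
```

```text
[ 0.5339 -0.2702  0.1276] r 0.0635 ang -27.4 psi 6.9 F [ 4.8 -0.5  4.3] w 0.02106393864237819
```

Emit:
move_arm(
  targets=[
    [0.15,-2.5,3,0,0,0,0],
    [0.15,-2.5,3.5,0,0,0,0],
    [0.15,0,0,0,0,0,0],
  ],
)

```text
time_s: 28.97
eef_pos: [0.5305, -0.2758, 0.1276]
orientation: [0.998, 0.06, 0.003, -0.0]
wrist_force: [7.2, 2.2, 2.7]
width: 0.0212
```

```bash
python3 k.py r7
```

```text
[ 0.5305 -0.2758  0.1276] r 0.0635 ang -33.3 psi 6.9 F [7.2 2.2 2.7] w 0.021173132229776254
```

Emit:
move_arm(
  targets=[
    [0.15,-2.5,3,0,0,0,0],
    [0.15,-2.5,3,0,0,0,0],
    [0.15,0,0,0,0,0,0],
  ],
)

```text
time_s: 29.27
eef_pos: [0.5304, -0.2761, 0.1277]
orientation: [0.998, 0.062, 0.006, -0.004]
wrist_force: [15.8, 11.7, -0.1]
width: 0.0211
```

```bash
python3 k.py r8
```

```text
[ 0.5304 -0.2761  0.1277] r 0.0635 ang -33.5 psi 7.2 F [15.8 11.7 -0.1] w 0.021142952120338405
```

View pics/r8.png

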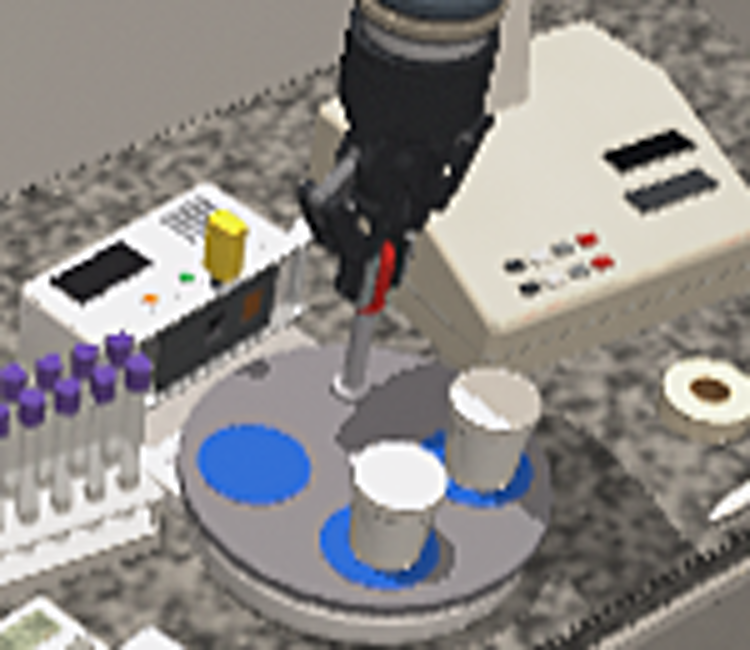

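The end stop is met: force built to about 20 N with no further motion, and the −33.5° knob angle fits 7.0 rad. Relax the push, release, rise.

Emit:
move_arm(
  targets=[
    [0.15,2,-2.5,0,0,0,0],
    [0.15,2,-2.5,0,0,0,0],
    [0.15,0,0,0,0,0,0],
    [0.3,0,0,0,0,0,0],
    [0.5,0,0,0,0,0,0],
    [0.5,0,0,0,0,0,0],
    [0.5,0,0,-15,0,0,0],
    [0.5,0,0,-25,0,0,0],
    [0.5,0,0,-25,0,0,0],
    [0.5,0,0,-15,0,0,0],
  ],
)

```text
time_s: 30.15
eef_pos: [0.5268, -0.279, 0.2085]
orientation: [0.998, 0.059, -0.0, 0.0]
wrist_force: [0.0, -1.5, 0.5]
width: 0.0428
```

```bash
python3 k.py r9; python3 -c "
from d import *
t=cam('top');crop(t,290,110,110,160,3.7,'r9t')
delta(.5955,-.2248,.19)"
```

```text
[ 0.5268 -0.279   0.2085] r 0.0622 ang -37.6 psi 6.7 F [ 0.  -1.5  0.5] w 0.04283234561305366
t=30.2 pos [ 0.5278 -0.2793  0.2092] psi 6.7 tilt 0.19 w 0.0426 F [ 0.5 -0.   0.5]
-> (0.5955, -0.2248, 0.19) d tool mm [ 73.6 -46.2  19.2]
```

View pics/r9t.png

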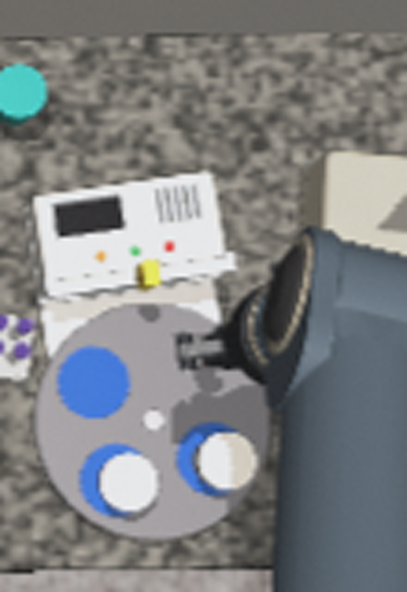

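View pics/r9.png

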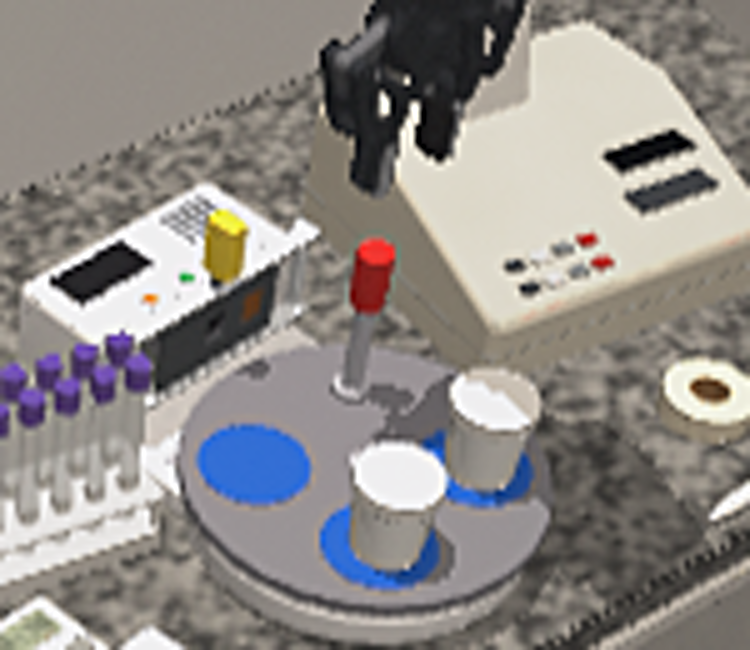

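Emit:
move_arm(
  targets=[
    [0.5,20,-12,0,0,0,0],
    [0.5,20,-12,0,0,0,0],
    [0.5,20,-12,0,0,0,0],
    [0.5,14,-10,0,0,0,0],
    [0.5,0,0,10,0,0,0],
    [0.5,0,0,10,0,0,0],
    [0.5,0,0,0,0,0,0],
    [0.5,0,0,0,0,0,0],
  ],
)

```text
time_s: 30.92
eef_pos: [0.5933, -0.2255, 0.1848]
orientation: [0.998, 0.058, -0.002, -0.0]
wrist_force: [0.0, 0.8, -0.1]
width: 0.0429
```

```bash
python3 -c "
from d import *
from m import *
s=cam('scene');crop(s,300,110,110,90,7,'s1')
delta(.5955,-.2248,.1235)
for p in pads(s): print(p.round(4))
print(whites(s,345,160,65,75,.095,190))"
```

```text
t=31.0 pos [ 0.594  -0.2255  0.1858] psi 6.7 tilt 0.15 w 0.0426 F [-0.4 -1.4  0.7]
-> (0.5955, -0.2248, 0.1235) d tool mm [ 1.7 -0.5 62.3]
[ 0.5116 -0.1887  0.04  ]
[(229, [393.08, 165.33], [0.5081, -0.3729, 0.095]), (196, [369.44, 204.78], [0.4237, -0.2074, 0.095])]
```

View pics/s1.png

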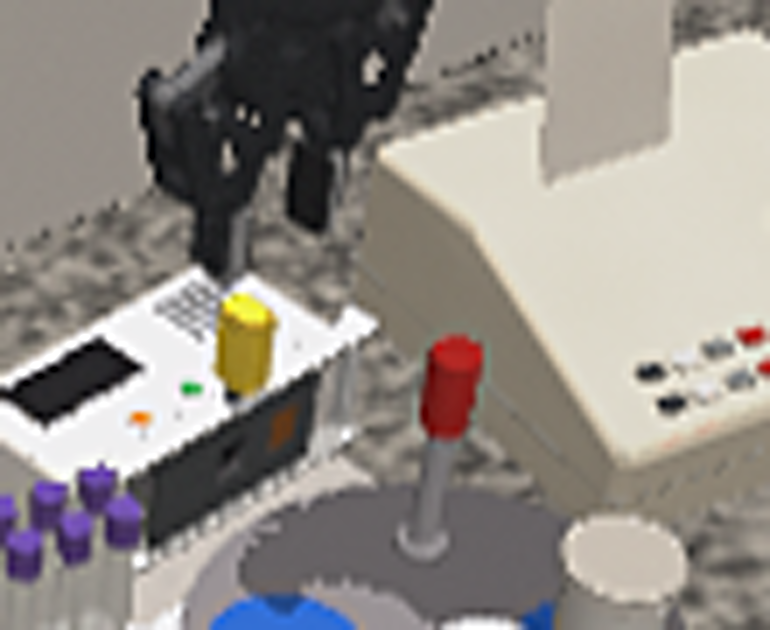

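Emit:
move_arm(
  targets=[
    [0.5,1,0,20,0,0,0],
    [0.5,0,0,20,0,0,0],
    [0.5,0,0,20,0,0,0],
    [0.5,0,0,2,0,0,0],
    [0.1,0,0,0,0,0,0],
    [0.1,0,0,0,0,0,0],
    [0.1,0,0,0,0,0,0],
    [0.1,0,0,0,0,0,0],
    [0.1,0,0,0,0,0,0],
    [0.1,0,0,0,0,0,0],
  ],
)

```text
time_s: 31.8
eef_pos: [0.5974, -0.2247, 0.1265]
orientation: [0.998, 0.059, 0.001, 0.001]
wrist_force: [-1.7, -2.7, 5.6]
width: 0.0135
```

```bash
python3 -c "
from d import *
delta(.599,-.2545,.1235)"
```

```text
t=31.8 pos [ 0.5974 -0.2247  0.1265] psi 6.8 tilt 0.16 w 0.0135 F [-1.7 -2.7  5.6]
-> (0.599, -0.2545, 0.1235) d tool mm [-1.9 29.8  3.1]
```

Emit:
move_arm(
  targets=[
    [0.1,0,5,0,0,0,0],
    [0.1,0,5,0,0,0,0],
    [0.1,0,5,0,0,0,0],
    [0.1,0,5,0,0,0,0],
    [0.1,0,5,0,0,0,0],
    [0.1,0,5,0,0,0,0],
    [0.1,0,0,0,0,0,0],
    [0.1,0,0,0,0,0,0],
  ],
)

```text
time_s: 32.47
eef_pos: [0.6013, -0.2546, 0.1265]
orientation: [0.998, 0.059, 0.001, 0.001]
wrist_force: [-0.7, -2.0, 6.0]
width: 0.0134
```

```bash
python3 -c "
from d import *
delta(.5997,-.2549,.1235)"
```

```text
t=32.5 pos [ 0.6013 -0.2546  0.1265] psi 6.8 tilt 0.18 w 0.0134 F [-0.7 -2.   6. ]
-> (0.5997, -0.2549, 0.1235) d tool mm [-1.6  0.1  3. ]
```

Emit:
move_arm(
  targets=[
    [0.3,0,0,0,0,0,0],
    [0.5,0,0,0,0,0,0],
    [0.5,0,0,0,0,0,0],
    [0.5,0,0,0,0,0,0],
    [0.5,0,0,-15,0,0,0],
    [0.5,0,0,-25,0,0,0],
    [0.5,0,0,-35,0,0,0],
    [0.5,0,0,-35,0,0,0],
    [0.5,0,0,0,0,0,0],
  ],
)

```text
time_s: 33.22
eef_pos: [0.6041, -0.2541, 0.2428]
orientation: [0.998, 0.059, 0.006, 0.002]
wrist_force: [0.9, -0.4, 0.5]
width: 0.0429
```

```bash
python3 -c "
from d import *
from m import *
s=cam('scene');crop(s,300,110,110,90,7,'s2');print(blobs(mask(s,(25,150,120),(35,255,255)),3))
for p in pads(s): print(p.round(4))
print(tray(s))
crop(s,110,190,180,130,4,'s2b')
delta(.4255,-.2065,.20)"
```

```text
[(21, [342.24, 149.24], [339, 147, 7, 5])]
[ 0.5115 -0.1886  0.04  ]
((0.489389568567276, 0.2417469024658203), (0.2583818733692169, 0.12519945204257965), 61.29383850097656)
t=33.3 pos [ 0.6027 -0.2538  0.2395] psi 6.8 tilt 0.5 w 0.0424 F [ 0.1  0.5 -0.3]
-> (0.4255, -0.2065, 0.2) d tool mm [-170.6  -68.1   38. ]
```

View pics/s2.png

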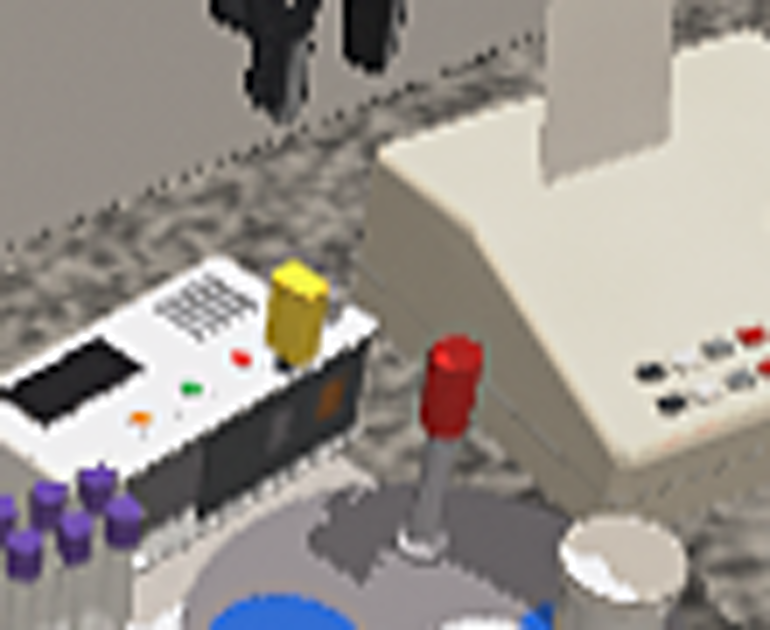

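View pics/s2b.png

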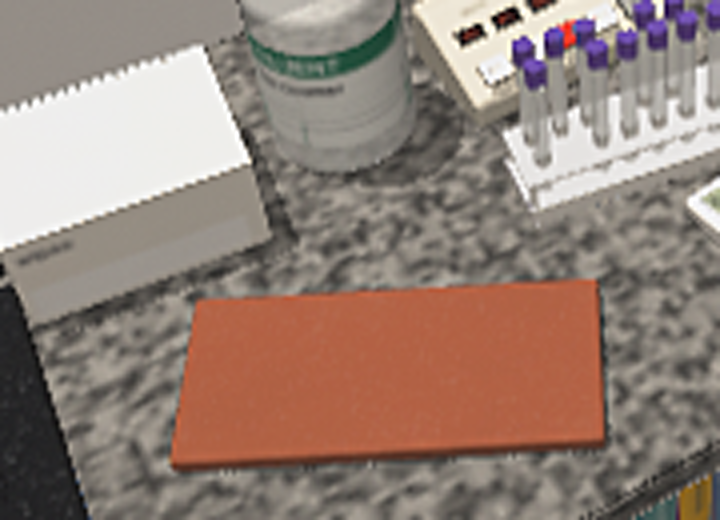

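The shutter is closed again at the red mark, and the tray hasn't moved. Move over the pad-2 cup and turn the tool back to ψ≈73°.

Emit:
move_arm(
  targets=[
    [0.9,-30,-12,0,0,0,0],
    [0.9,-30,-12,0,0,0,0],
    [0.9,-30,-12,0,0,0,0],
    [0.9,-30,-12,0,0,0,0],
    [0.9,-30,-12,0,0,0,0],
    [0.9,-20,-8,0,0,0,0],
    [1,0,0,0,0,0,-0.12],
    [1,0,0,0,0,0,-0.12],
    [1,0,0,0,0,0,-0.12],
    [1,0,0,0,0,0,-0.12],
  ],
)

```text
time_s: 34.1
eef_pos: [0.4226, -0.2059, 0.2341]
orientation: [0.955, 0.298, -0.001, -0.001]
wrist_force: [-0.2, -0.2, -0.2]
width: 0.0857
```

Emit:
move_arm(
  targets=[
    [1,0,0,0,0,0,-0.12],
    [1,0,0,0,0,0,-0.12],
    [1,0,0,0,0,0,-0.12],
    [1,0,0,0,0,0,-0.12],
    [1,0,0,0,0,0,-0.12],
    [1,0,0,0,0,0,-0.08],
    [1,0,0,0,0,0,0],
  ],
)

```text
time_s: 34.68
eef_pos: [0.4227, -0.2059, 0.234]
orientation: [0.802, 0.597, -0.0, -0.001]
wrist_force: [0.6, 0.2, -0.1]
width: 0.0854
```

```bash
python3 -c "
from d import *
from m import *
s=cam('scene');t=cam('top');crop(s,290,130,150,110,5,'u1');crop(t,290,110,110,160,3.7,'u1t')
print(whites(s,345,160,65,75,.095,190),whites(t,300,200,70,60,.095,190))
delta(.4255,-.2065,.061)"
```

```text
[(35, [383.0, 162.71], [0.5327, -0.3568, 0.095]), (44, [401.75, 168.25], [0.4851, -0.3843, 0.095]), (162, [389.09, 189.16], [0.44, -0.2924, 0.095]), (201, [369.37, 204.62], [0.4242, -0.2077, 0.095])] [(117, [321.9, 239.59], [0.427, -0.2009, 0.095])]
t=34.8 pos [ 0.4229 -0.2061  0.2343] psi 73.1 tilt 0.08 w 0.0853 F [-0.6 -0.   0.1]
-> (0.4255, -0.2065, 0.061) d tool mm [  0.3   2.8 173.3]
```

View pics/u1.png

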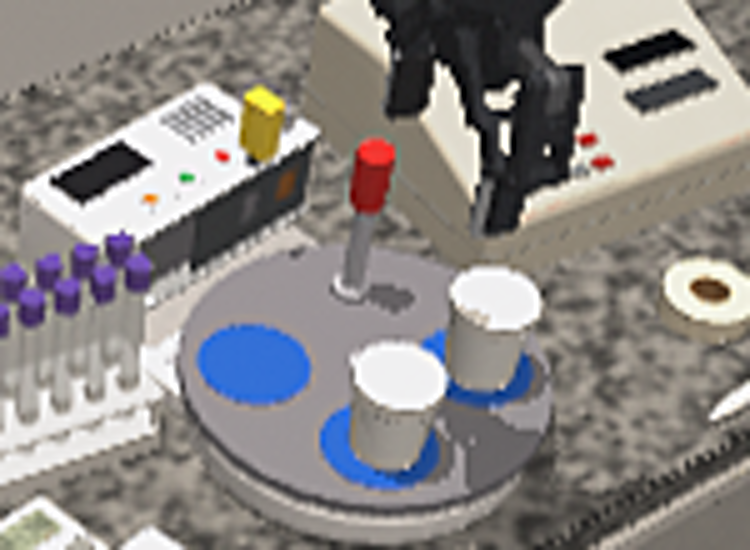

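View pics/u1t.png

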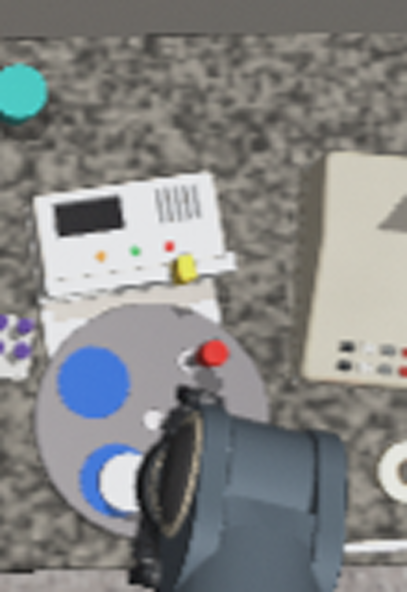

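Emit:
move_arm(
  targets=[
    [1,-1,2,20,0,0,0],
    [1,0,0,25,0,0,0],
    [1,0,0,25,0,0,0],
    [1,0,0,25,0,0,0],
    [1,0,0,25,0,0,0],
    [1,0,0,0,0,0,0],
    [1,0,0,0,0,0,0],
  ],
)

```text
time_s: 35.37
eef_pos: [0.4243, -0.2072, 0.1142]
orientation: [0.803, 0.596, -0.001, -0.001]
wrist_force: [0.2, 0.4, 0.2]
width: 0.0853
```

```bash
python3 -c "
from d import *
from m import *
s=cam('scene');crop(s,340,160,80,60,9,'u2')
delta(.4252,-.2075,.061)"
```

```text
t=35.4 pos [ 0.4255 -0.2077  0.1155] psi 73.2 tilt 0.02 w 0.0851 F [ 1.3  0.8 -0.2]
-> (0.4252, -0.2075, 0.061) d tool mm [ 0.1 -0.3 54.5]
```

View pics/u2.png

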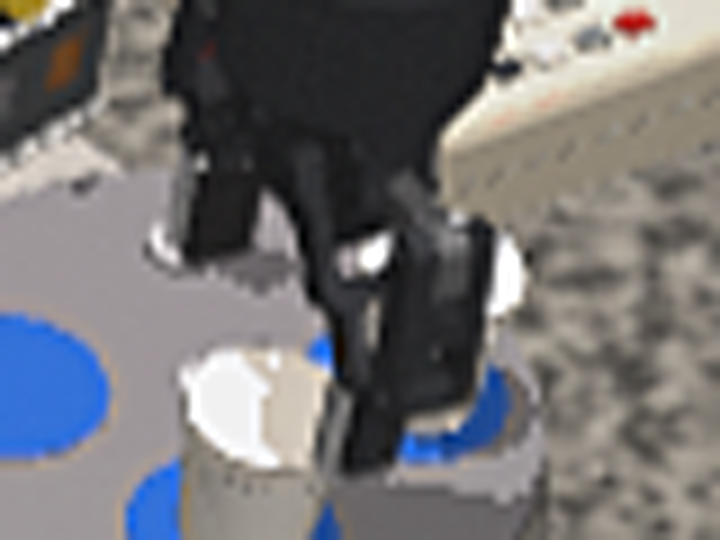

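Fingers straddle the pad-2 cup; descend and grasp.

Emit:
move_arm(
  targets=[
    [1,0,0,20,0,0,0],
    [1,0,0,20,0,0,0],
    [1,0,0,13,0,0,0],
    [1,0,0,0,0,0,0],
    [0.3,0,0,0,0,0,0],
    [0.3,0,0,0,0,0,0],
    [0.3,0,0,0,0,0,0],
    [0.3,0,0,0,0,0,0],
    [0.3,0,0,0,0,0,0],
    [0.3,0,0,0,0,0,0],
  ],
  squeeze=25,
)

```text
time_s: 36.25
eef_pos: [0.4261, -0.2082, 0.0635]
orientation: [0.802, 0.597, 0.001, 0.001]
wrist_force: [-1.0, 0.4, 6.7]
width: 0.048
```

```bash
python3 -c "
from d import *
delta(.4252,-.2075,.061)"
```

```text
t=36.2 pos [ 0.4261 -0.2082  0.0635] psi 73.3 tilt 0.17 w 0.048 F [-1.   0.4  6.7]
-> (0.4252, -0.2075, 0.061) d tool mm [ 0.4 -1.1  2.5]
```

Emit:
move_arm(
  targets=[
    [0.3,0,0,-15,0,0,0],
    [0.3,0,0,-25,0,0,0],
    [0.3,0,0,-35,0,0,0],
    [0.3,0,0,-35,0,0,0],
    [0.3,0,0,-35,0,0,0],
    [0.3,0,0,-20,0,0,0],
    [0.3,0,0,0,0,0,0],
  ],
)

```text
time_s: 36.83
eef_pos: [0.4279, -0.2087, 0.2323]
orientation: [0.803, 0.597, 0.002, 0.005]
wrist_force: [0.4, -0.4, -0.4]
width: 0.0479
```

```bash
python3 -c "
from d import *
from m import *
s=cam('scene');crop(s,290,130,150,110,5,'u3');print(tray(s),[p.round(4) for p in pads(s)])
delta(.5255,.307,.2)"
```

```text
((0.48934537172317505, 0.2418213188648224), (0.2584671378135681, 0.12526960670948029), 61.1959342956543) [array([ 0.5116, -0.1886,  0.04  ]), array([ 0.4255, -0.2061,  0.04  ])]
t=36.9 pos [ 0.4264 -0.2084  0.2298] psi 73.2 tilt 0.37 w 0.0481 F [-0.8 -0.6 -1.1]
-> (0.5255, 0.307, 0.2) d tool mm [522.1 -53.9  28.4]
```

View pics/u3.png

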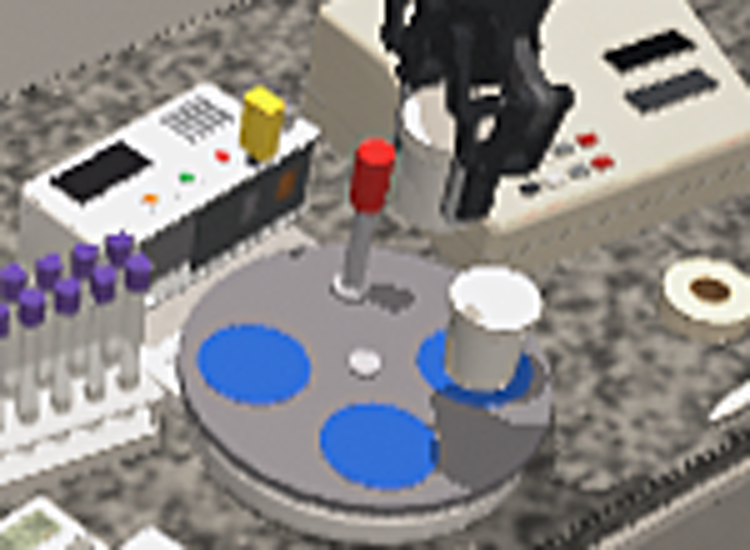

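Pad-2 cup is held. The tray still sits at about (0.493, 0.240). I'll place this one at (0.522, 0.293).

Emit:
move_arm(
  targets=[
    [0.3,33,-3,0,0,0,0],
    [0.3,33,-3,0,0,0,0],
    [0.3,33,-3,0,0,0,0],
    [0.3,33,-3,0,0,0,0],
    [0.3,33,-3,0,0,0,0],
    [0.3,33,-3,0,0,0,0],
    [0.3,33,-3,0,0,0,0],
    [0.3,33,-3,0,0,0,0],
    [0.3,33,-3,0,0,0,0],
    [0.3,33,-3,0,0,0,0],
  ],
)

```text
time_s: 37.72
eef_pos: [0.4904, 0.118, 0.2256]
orientation: [0.802, 0.597, -0.001, -0.0]
wrist_force: [0.7, -0.8, -0.9]
width: 0.0478
```

Emit:
move_arm(
  targets=[
    [0.3,33,-4,0,0,0,0],
    [0.3,33,-4,0,0,0,0],
    [0.3,30,-4,0,0,0,0],
    [0.3,25,-3,0,0,0,0],
    [0.3,20,-3,0,0,0,0],
    [0.3,0,0,0,0,0,0],
    [0.3,0,0,0,0,0,0],
  ],
)

```text
time_s: 38.3
eef_pos: [0.5135, 0.2579, 0.2254]
orientation: [0.802, 0.598, -0.001, -0.001]
wrist_force: [-0.1, -0.4, -0.8]
width: 0.0478
```

```bash
python3 -c "
from d import *
from m import *
s=cam('scene');print(tray(s));crop(s,110,190,180,130,4,'v1')
delta(.522,.293,.0375)"
```

```text
((0.489389568567276, 0.2417469024658203), (0.2583818733692169, 0.12519945204257965), 61.29383850097656)
t=38.4 pos [0.5139 0.2565 0.2255] psi 73.3 tilt 0.17 w 0.0479 F [ 0.3  0.2 -0.2]
-> (0.522, 0.293, 0.0375) d tool mm [ 37.8  -2.4 187.9]
```

View pics/v1.png

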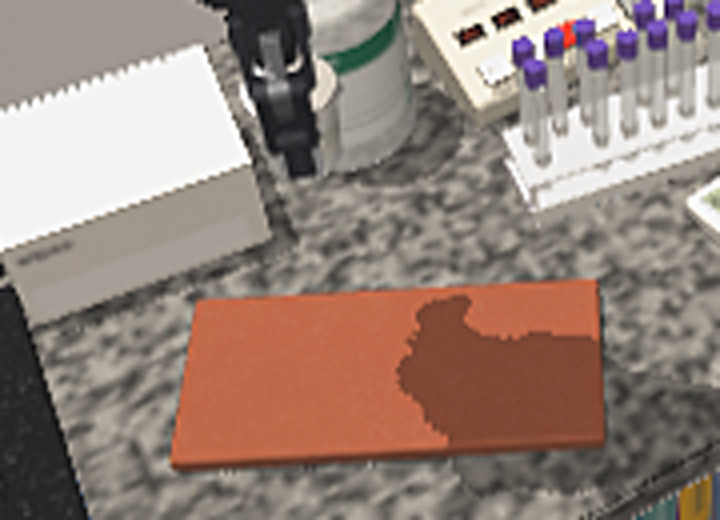

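Emit:
move_arm(
  targets=[
    [0.3,19,-1,0,0,0,0],
    [0.3,19,-1,20,0,0,0],
    [0.3,0,0,25,0,0,0],
    [0.3,0,0,25,0,0,0],
    [0.3,0,0,25,0,0,0],
    [0.3,0,0,25,0,0,0],
    [0.3,0,0,25,0,0,0],
    [0.3,0,0,10,0,0,0],
    [0.3,0,0,0,0,0,0],
    [0.3,0,0,0,0,0,0],
  ],
)

```text
time_s: 39.18
eef_pos: [0.5239, 0.2933, 0.0721]
orientation: [0.803, 0.596, -0.0, 0.0]
wrist_force: [0.3, -0.4, -0.7]
width: 0.0477
```

```bash
python3 -c "
from d import *
from m import *
delta(.522,.293,.0375)"
```

```text
t=39.2 pos [0.5239 0.2933 0.0721] psi 73.2 tilt 0.03 w 0.0477 F [ 0.3 -0.4 -0.7]
-> (0.522, 0.293, 0.0375) d tool mm [-0.8 -1.8 34.6]
```

Emit:
move_arm(
  targets=[
    [0.3,0,-1,15,0,0,0],
    [0.3,0,0,11,0,0,0],
    [0.3,0,0,6,0,0,0],
    [0.3,0,0,2,0,0,0],
    [0.3,0,0,0,0,0,0],
  ],
)

```text
time_s: 39.6
eef_pos: [0.5229, 0.2945, 0.0383]
orientation: [0.802, 0.597, 0.0, 0.0]
wrist_force: [-0.2, 0.1, 0.0]
width: 0.0482
```

Emit:
move_arm(
  targets=[
    [0.3,0,0,1,0,0,0],
    [0.3,0,0,0,0,0,0],
  ],
)

```text
time_s: 39.77
eef_pos: [0.5232, 0.2948, 0.0377]
orientation: [0.802, 0.597, 0.001, 0.0]
wrist_force: [-1.0, 0.9, 1.8]
width: 0.0481
```

```bash
python3 -c "
from d import *
from m import *
s=cam('scene');crop(s,140,230,120,80,6,'v2')
delta(.522,.293,.0375)"
```

```text
t=39.8 pos [0.5232 0.2948 0.0378] psi 73.3 tilt 0.09 w 0.0482 F [0.4 0.1 1.3]
-> (0.522, 0.293, 0.0375) d tool mm [-2.1 -0.6  0.3]
```

View pics/v2.png

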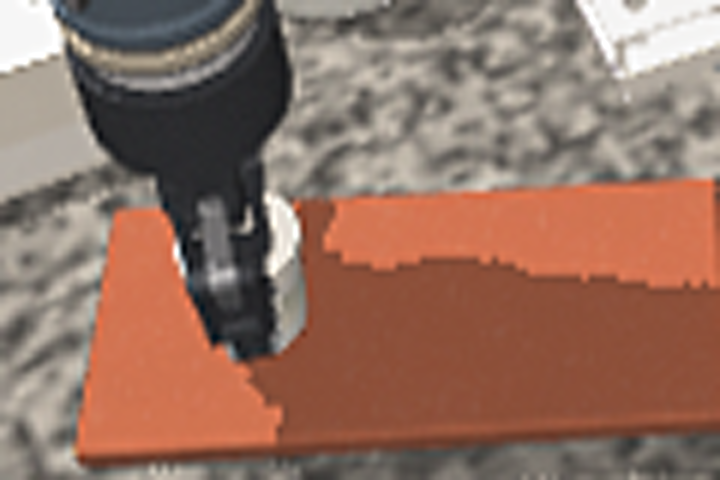

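The cup touches the tray (contact 1–2 N). Release, rise, return to the pad-3 cup.

Emit:
move_arm(
  targets=[
    [0.6,0,0,0,0,0,0],
    [0.75,0,0,0,0,0,0],
    [0.9,0,0,0,0,0,0],
    [0.9,0,0,0,0,0,0],
    [0.9,0,0,-10,0,0,0],
    [0.9,0,0,-20,0,0,0],
    [0.9,0,0,-35,0,0,0],
    [0.9,0,0,-35,0,0,0],
    [0.9,0,0,-35,0,0,0],
    [0.9,0,0,-35,0,0,0],
  ],
)

```text
time_s: 40.65
eef_pos: [0.5223, 0.2944, 0.2093]
orientation: [0.802, 0.597, 0.0, -0.0]
wrist_force: [1.4, 0.0, -0.8]
width: 0.0767
```

Emit:
move_arm(
  targets=[
    [1,-33,2,-20,0,0,0],
    [1,-33,2,0,0,0,0],
    [1,-33,2,0,0,0,0],
    [1,-33,2,0,0,0,0],
    [1,-33,2,0,0,0,0],
    [1,-33,2,0,0,0,0],
    [1,-33,2,0,0,0,0],
    [1,-33,2,0,0,0,0],
    [1,-33,2,0,0,0,0],
    [1,-33,2,0,0,0,0],
  ],
)

```text
time_s: 41.48
eef_pos: [0.4461, -0.0287, 0.2277]
orientation: [0.802, 0.597, 0.0, 0.001]
wrist_force: [0.6, 0.2, -0.1]
width: 0.0852
```

Emit:
move_arm(
  targets=[
    [1,-33,4,0,0,0,0],
    [1,-33,4,0,0,0,0],
    [1,-33,4,0,0,0,0],
    [1,-33,4,0,0,0,0],
    [1,-33,4,0,0,0,0],
    [1,0,0,0,0,0,0],
    [1,0,0,0,0,0,0],
  ],
)

```text
time_s: 42.07
eef_pos: [0.418, -0.1928, 0.2274]
orientation: [0.804, 0.595, 0.0, 0.0]
wrist_force: [0.2, 0.5, -0.3]
width: 0.0857
```

```bash
python3 -c "
from d import *
from m import *
s=cam('scene');t=cam('top')
print(whites(s,345,160,65,60,.095,190),whites(t,300,200,70,60,.095,190))
print('tray cup',whites(s,140,230,110,70,.069,190),whites(t,140,190,80,60,.069,190));print(tray(s),tray(t))
crop(s,110,190,180,130,4,'w1')
delta(.4415,-.292,.061)"
```

```text
[(52, [404.35, 164.92], [0.4919, -0.4013, 0.095]), (179, [388.72, 189.15], [0.4406, -0.2916, 0.095])] []
tray cup [(210, [150.94, 233.59], [0.6645, 0.3116, 0.069]), (92, [243.96, 234.47], [0.5326, 0.111, 0.069]), (274, [168.27, 268.59], [0.5371, 0.3152, 0.069])] [(170, [158.34, 206.42], [0.5394, 0.3153, 0.069])]
((0.5053402781486511, 0.2623586058616638), (0.25855690240859985, 0.1255454570055008), 61.45598220825195) ((0.5108816623687744, 0.259968101978302), (0.25962379574775696, 0.11960360407829285), 61.383235931396484)
t=42.2 pos [ 0.4187 -0.1902  0.2274] psi 73.3 tilt 0.03 w 0.0855 F [-0.7  0.2 -0.2]
-> (0.4415, -0.292, 0.061) d tool mm [-91.   51.  166.4]
```

View pics/w1.png

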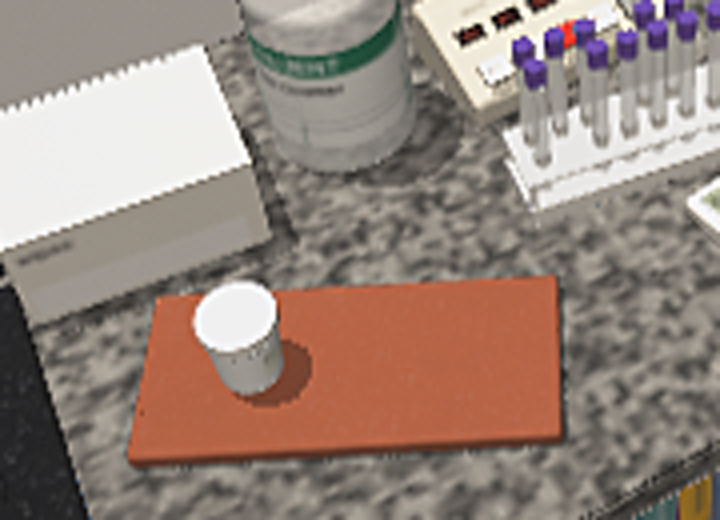

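The tray was knocked: it's now centred at about (0.510, 0.261). The first cup is still upright on it. The second cup's target becomes (0.483, 0.213). Now the pad-3 cup.

Emit:
move_arm(
  targets=[
    [1,-23,13,0,0,0,0],
    [1,-23,13,0,0,0,0],
    [1,-23,13,0,0,0,0],
    [1,-22,12,0,0,0,0],
    [1,0,0,0,0,0,0],
    [1,0,0,25,0,0,0],
    [1,0,0,25,0,0,0],
    [1,0,0,25,0,0,0],
    [1,0,0,25,0,0,0],
    [1,0,0,10,0,0,0],
  ],
)

```text
time_s: 43.0
eef_pos: [0.4401, -0.2901, 0.1144]
orientation: [0.801, 0.598, -0.0, -0.002]
wrist_force: [-0.3, -0.2, 0.3]
width: 0.0857
```

Emit:
move_arm(
  targets=[
    [1,0,0,0,0,0,0],
    [1,0,0,0,0,0,0],
  ],
)

```text
time_s: 43.17
eef_pos: [0.442, -0.292, 0.1176]
orientation: [0.802, 0.598, 0.0, 0.0]
wrist_force: [0.2, -0.2, 0.4]
width: 0.0858
```

```bash
python3 -c "
from d import *
from m import *
s=cam('scene');crop(s,340,140,80,80,7,'w2')
delta(.4415,-.292,.061)"
```

```text
t=43.2 pos [ 0.4424 -0.2926  0.1183] psi 73.3 tilt 0.13 w 0.0854 F [-0.5 -0.4  0.8]
-> (0.4415, -0.292, 0.061) d tool mm [ 0.3 -1.2 57.3]
```

View pics/w2.png

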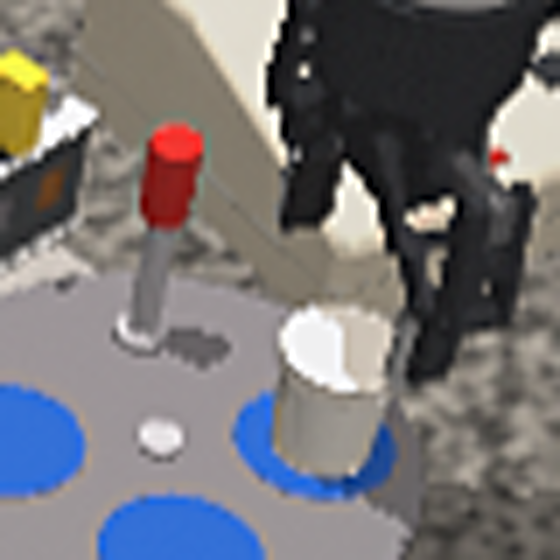

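Emit:
move_arm(
  targets=[
    [1,0,-1,20,0,0,0],
    [1,0,0,20,0,0,0],
    [1,0,0,15,0,0,0],
    [1,0,0,0,0,0,0],
    [0.3,0,0,0,0,0,0],
    [0.3,0,0,0,0,0,0],
    [0.3,0,0,0,0,0,0],
    [0.3,0,0,0,0,0,0],
    [0.3,0,0,0,0,0,0],
    [0.3,0,0,0,0,0,0],
  ],
)

```text
time_s: 44.05
eef_pos: [0.4414, -0.2934, 0.0637]
orientation: [0.802, 0.597, 0.0, 0.002]
wrist_force: [-0.1, -0.7, 6.8]
width: 0.0478
```

```bash
python3 -c "
from d import *
delta(.4415,-.292,.061)"
```

```text
t=44.0 pos [ 0.4414 -0.2934  0.0637] psi 73.3 tilt 0.18 w 0.0478 F [-0.1 -0.7  6.8]
-> (0.4415, -0.292, 0.061) d tool mm [ 1.3 -0.3  2.7]
```

Emit:
move_arm(
  targets=[
    [0.3,0,0,-15,0,0,0],
    [0.3,0,0,-25,0,0,0],
    [0.3,0,0,-35,0,0,0],
    [0.3,0,0,-35,0,0,0],
    [0.3,0,0,-35,0,0,0],
    [0.3,0,0,-20,0,0,0],
    [0.3,0,0,0,0,0,0],
  ],
)

```text
time_s: 44.63
eef_pos: [0.4429, -0.2939, 0.2325]
orientation: [0.802, 0.597, 0.002, 0.005]
wrist_force: [0.6, -1.4, 0.2]
width: 0.0482
```

```bash
python3 -c "
from d import *
from m import *
s=cam('scene');crop(s,290,130,150,110,5,'w3');print(tray(s),[p.round(4) for p in pads(s)])
delta(.483,.213,.2)"
```

```text
((0.5053402781486511, 0.2623586058616638), (0.25855690240859985, 0.1255454570055008), 61.45598220825195) [array([ 0.5116, -0.1886,  0.04  ]), array([ 0.4427, -0.2922,  0.04  ]), array([ 0.4256, -0.206 ,  0.04  ])]
t=44.7 pos [ 0.4414 -0.2934  0.2298] psi 73.3 tilt 0.35 w 0.0479 F [-0.2  0.1 -1.1]
-> (0.483, 0.213, 0.2) d tool mm [ 496.9 -106.2   28. ]
```

View pics/w3.png

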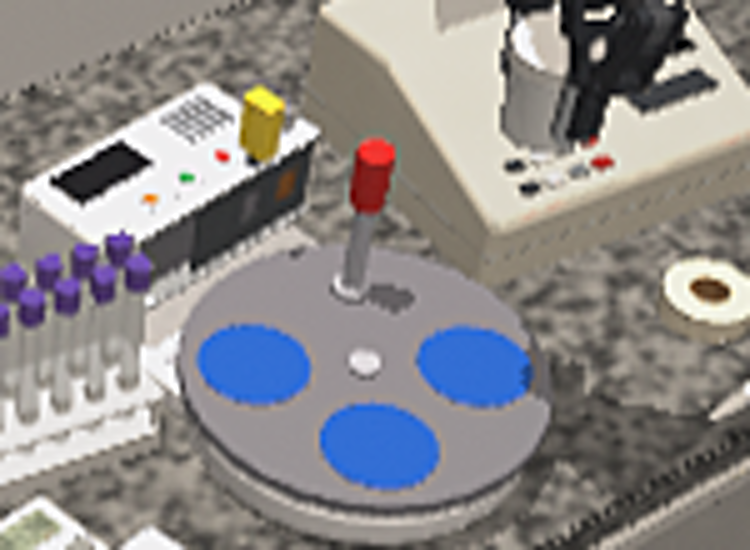

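Emit:
move_arm(
  targets=[
    [0.3,33,-7,0,0,0,0],
    [0.3,33,-7,0,0,0,0],
    [0.3,33,-7,0,0,0,0],
    [0.3,33,-7,0,0,0,0],
    [0.3,33,-7,0,0,0,0],
    [0.3,33,-7,0,0,0,0],
    [0.3,33,-7,0,0,0,0],
    [0.3,33,-7,0,0,0,0],
    [0.3,33,-7,0,0,0,0],
    [0.3,33,-7,0,0,0,0],
  ],
)

```text
time_s: 45.52
eef_pos: [0.4669, 0.0447, 0.2256]
orientation: [0.802, 0.597, -0.001, -0.001]
wrist_force: [0.0, 0.2, -1.6]
width: 0.0479
```

Emit:
move_arm(
  targets=[
    [0.3,33,-7,0,0,0,0],
    [0.3,33,-7,0,0,0,0],
    [0.3,30,-7,0,0,0,0],
    [0.3,25,-6,0,0,0,0],
    [0.3,20,-5,0,0,0,0],
    [0.3,0,0,0,0,0,0],
    [0.3,0,0,0,0,0,0],
  ],
)

```text
time_s: 46.1
eef_pos: [0.4769, 0.1884, 0.2256]
orientation: [0.802, 0.598, -0.001, -0.001]
wrist_force: [-0.4, -1.0, -0.6]
width: 0.0482
```

```bash
python3 -c "
from d import *
from m import *
s=cam('scene');print(tray(s));crop(s,110,190,180,130,4,'x1')
delta(.483,.213,.0375)"
```

```text
((0.5053402781486511, 0.2623586058616638), (0.25855690240859985, 0.1255454570055008), 61.45598220825195)
t=46.1 pos [0.4773 0.187  0.2256] psi 73.3 tilt 0.17 w 0.0483 F [-0.  -0.8 -1.1]
-> (0.483, 0.213, 0.0375) d tool mm [ 26.9  -1.6 188.1]
```

View pics/x1.png

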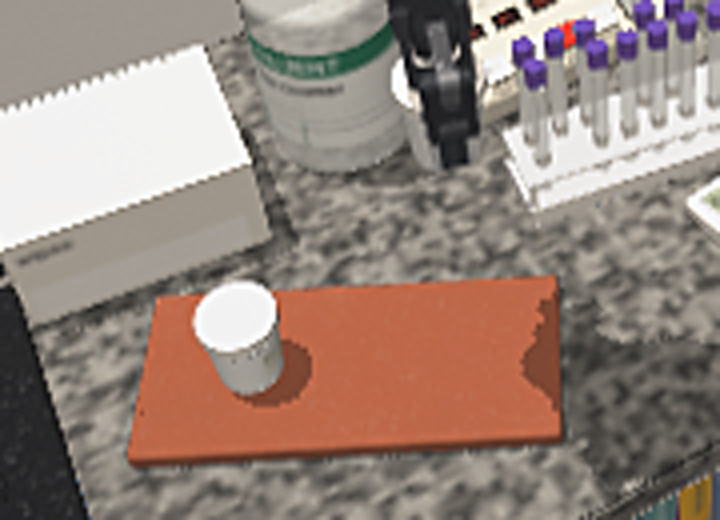

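Emit:
move_arm(
  targets=[
    [0.3,14,-1,0,0,0,0],
    [0.3,13,-1,20,0,0,0],
    [0.3,0,0,25,0,0,0],
    [0.3,0,0,25,0,0,0],
    [0.3,0,0,25,0,0,0],
    [0.3,0,0,25,0,0,0],
    [0.3,0,0,25,0,0,0],
    [0.3,0,0,10,0,0,0],
    [0.3,0,0,0,0,0,0],
    [0.3,0,0,0,0,0,0],
  ],
)

```text
time_s: 46.98
eef_pos: [0.4841, 0.2133, 0.072]
orientation: [0.803, 0.596, -0.0, 0.0]
wrist_force: [1.8, 0.9, 0.7]
width: 0.0477
```

```bash
python3 -c "
from d import *
from m import *
delta(.483,.213,.0377)"
```

```text
t=47.0 pos [0.4841 0.2133 0.072 ] psi 73.2 tilt 0.04 w 0.0477 F [1.8 0.9 0.7]
-> (0.483, 0.213, 0.0377) d tool mm [-0.6 -1.  34.3]
```

Emit:
move_arm(
  targets=[
    [0.3,0,-1,15,0,0,0],
    [0.3,0,0,11,0,0,0],
    [0.3,0,0,6,0,0,0],
    [0.3,0,0,3,0,0,0],
    [0.3,0,0,0,0,0,0],
    [0.3,0,0,0,0,0,0],
  ],
)

```text
time_s: 47.48
eef_pos: [0.4835, 0.2146, 0.0375]
orientation: [0.802, 0.597, 0.0, 0.0]
wrist_force: [0.4, -0.7, 0.4]
width: 0.0479
```

```bash
python3 -c "
from d import *
from m import *
s=cam('scene');crop(s,140,230,120,80,6,'x2')
delta(.483,.213,.0377)"
```

```text
t=47.5 pos [0.4833 0.2146 0.0374] psi 73.3 tilt 0.05 w 0.0477 F [-0.3 -0.  -0.2]
-> (0.483, 0.213, 0.0377) d tool mm [-1.6  0.1 -0.3]
```

View pics/x2.png

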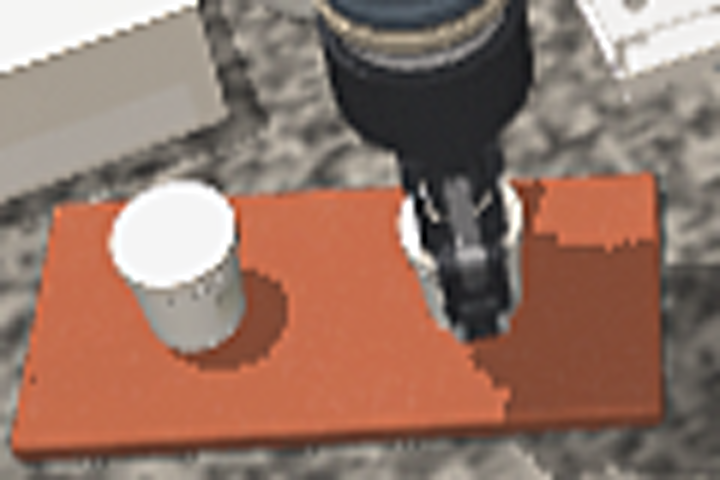

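Emit:
move_arm(
  targets=[
    [0.3,0,0,1,0,0,0],
    [0.3,0,0,0,0,0,0],
    [0.6,0,0,0,0,0,0],
    [0.75,0,0,0,0,0,0],
    [0.9,0,0,0,0,0,0],
    [0.9,0,0,0,0,0,0],
    [0.9,0,0,-10,0,0,0],
    [0.9,0,0,-20,0,0,0],
    [0.9,0,0,-35,0,0,0],
    [0.9,0,0,-35,0,0,0],
  ],
)

```text
time_s: 48.37
eef_pos: [0.482, 0.2142, 0.1368]
orientation: [0.802, 0.597, -0.001, -0.001]
wrist_force: [0.5, 0.6, 0.2]
width: 0.0765
```

Emit:
move_arm(
  targets=[
    [0.9,0,0,-35,0,0,0],
    [0.9,0,0,-35,0,0,0],
    [0.9,-33,8,-20,0,0,0],
    [0.9,-33,8,0,0,0,0],
    [0.9,-33,8,0,0,0,0],
    [0.9,-33,8,0,0,0,0],
    [0.9,-33,8,0,0,0,0],
    [0.9,0,0,0,0,0,0],
    [0.9,0,0,0,0,0,0],
    [0.9,0,0,0,0,0,0],
  ],
)

```text
time_s: 49.2
eef_pos: [0.4738, 0.0455, 0.2265]
orientation: [0.802, 0.597, 0.0, 0.0]
wrist_force: [0.5, 0.5, 0.9]
width: 0.0771
```

```bash
python3 -c "
from d import *
from m import *
s=cam('scene');t=cam('top')
delta(.483,.213,.0377)
for c in(s,t):
    r=tray(c);a=np.radians(r[2]);L=np.array([np.cos(a),np.sin(a)]);print('tray',r)
    for b in (whites(c,150,250,90,50,.069,190) if c is s else whites(c,140,190,80,60,.069,190)):
        d=np.array(b[2][:2])-r[0];print(b[0],b[2],'along',d@L,'across',d@[-L[1],L[0]])
print([p.round(4) for p in pads(s)],blobs(mask(s,(25,150,120),(35,255,255)),3))
cv2.imwrite('pics/fin_s.png',s['im']);cv2.imwrite('pics/fin_t.png',t['im'])"
```

```text
t=49.3 pos [0.4738 0.0465 0.2264] psi 73.4 tilt 0.05 w 0.0767 F [ 0.9 -0.1 -0.2]
-> (0.483, 0.213, 0.0377) d tool mm [162.1 -38.7 188.8]
tray ((0.5053558349609375, 0.26238715648651123), (0.2584856152534485, 0.1255454570055008), 61.45598220825195)
272 [0.4822, 0.2151, 0.069] along -0.05260405559263092 across -0.002254150954432779
275 [0.5371, 0.3151, 0.069] along 0.061474046031068076 across -0.002697693436051747
tray ((0.5108892917633057, 0.2599821090698242), (0.25959187746047974, 0.11960360407829285), 61.38323211669922)
170 [0.5394, 0.3153, 0.069] along 0.06221558385189405 across 0.0014665152875698187
177 [0.4848, 0.215, 0.069] along -0.05198265721018869 across 0.0013581717301097164
[array([ 0.5116, -0.1886,  0.04  ]), array([ 0.4427, -0.2922,  0.04  ]), array([ 0.4256, -0.206 ,  0.04  ])] [(23, [342.22, 149.39], [339, 147, 7, 6])]
```

View pics/fin_s.png

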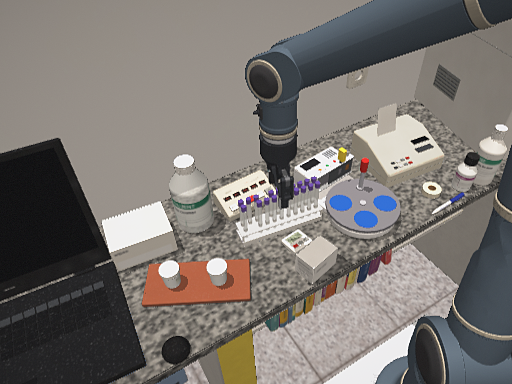

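View pics/fin_t.png

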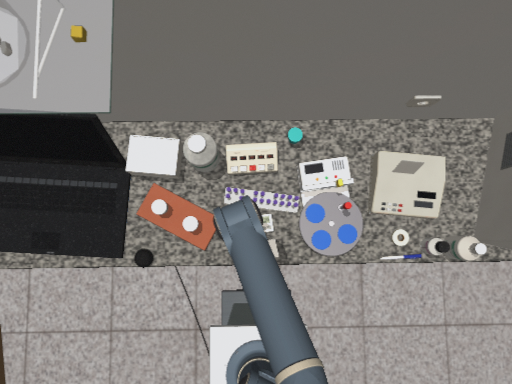

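Both cups stand on the tray well inside its edges. The shutter is at the red stop, the carousel is at its end, and the carton and timer are where they started. Hand in.

```bash
python3 -c "
from bench import robot
print(robot.hand_in())"
```

```text
the job is handed in; nothing more can be done
None
```

I ran the whole job and handed it in at about 49 s. `hand_in()` gives no verdict, so what follows rests on my own checks.

- **Loading:** there were only two white cups. With the shutter closed I stood them on pads 2 and 3, about 1–3 mm off centre. I left the turquoise look-alike alone.
- **Shutter and carousel:** I slid the tab 30 mm to the green stop and wound the carousel clockwise just over a full turn. The push at the knob built to about 20 N with no further motion, and the knob's angle fits 7.0 rad. I then slid the tab back 30 mm, and in the image it sits at its starting pixel by the red mark, within 0.2 px.
- **Return to the tray:** the tray was knocked about 26 mm after the first cup was back on it. I measured it again and set the second cup by its new position.
- **Last check:** both cups stand upright about 53 and 62 mm either side of the tray's centre and within 3 mm of its long midline. The pads have not moved since the end stop, and the gripper hung free with about 0 N. The carton and timer looked undisturbed by eye; I did not measure their shift.

**Disagreement:** the two cameras differ by about 5 mm on the tray's centre, well inside the margins used.

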